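Check the catches on the sector's instrument cases

ROBOT

A 7-joint arm with a two-finger parallel gripper is mounted at the origin on the work surface. World frame = base frame: x ahead of the robot, y to its left, z up, the work surface at z = 0. Lengths are in mm, angles in rad, forces in N, time in s.
With the tool pointing down it reaches from about 425 to 950 mm from the base axis. Payload 4.7 kg.
Tool frame: the origin (TCP) lies at the very end of the fingers, on their centre line; the grasp point (between the pads) lies 19 mm behind it; z points along the fingers, y is the direction in which the jaws open and shut (so a half turn about z gives the same grasp; the last joint's range is limited). The gripper opens to 85 mm and grips with 20 to 120 N. Pads are 22 mm wide; open, the fingers measure 114 mm over their backs; the gripper's body (76 mm by 85 mm) begins 54 mm behind the grasp point. The pads swing forward as they close: fully open they stand 13 mm farther back than shut.
Start: joints at [-1.287, 0.469, -0.049, 1.532, 0.024, 1.141, -0.082], TCP at [207.673, 642.277, 231.335] pointing down, gripper open.
Joint ranges: [-2.59, 2.59], [-0.33, 1.99], [-1.39, 1.29], [0.1, 2.45], [-1.04, 4.18], [0.21, 1.99], [-2.66, 2.66]. Speed limits (rad/s): [2.57, 2.57, 3.14, 3.14, 3.14, 3.14, 3.14].

INTERFACE

Orientations are given as a 3x3 rotation matrix whose columns are the frame's x, y, z axes.
In Python, from bench import * gives the robot as it stands.
- The arm moves only by the tool carry_out, never from a script. Its argument "commands" is a list of rows, each a list of 3 entries, a list of its own where there are three numbers: the gripper's target within -1 to 1 (shut at 1, half-way at 0, fully open at -1), then the shift along the world's x, y, z in mm, then the turn about the world's z in degrees. In form: [[gripper, [x, y, z], yaw], ...]. A call has 1 to 12 rows; each row is the pose to reach, as a shift and turn from the pose commanded when the call began; what a row does not reach only later rows make up. A row lasts 1/12 s, in which the tool goes at most 41.7 mm and 7.16 degrees, less where a joint would pass 70% of its speed; a pose out of reach is approached as far as the arm can. A call with a gripper value outside its range is refused whole. The fingers move at their own pace and stop on an object; the grip force is fixed at half the most. Time passes only in rows, so rows that repeat a pose let the fingers close. It gives the time, the measured TCP pose, the force and the opening at its end, in the units of the state.
- observe(): the state, without advancing time (a new reading comes with each control period).
- get_image(name): name is "scene" or "top" or "wrist"; returns a dict with "image" (384x512x3 uint8, red, green, blue), "fx", "fy", "cx", "cy" (pixels), "T" (4x4, takes a point from camera to world coordinates). Camera axes: x right, y down, z forward; pixel columns grow to the right and rows downward; lengths in mm; the calibration is good to about 2 mm. A picture is of the moment at which its call begins. There is no depth.
- finish_job(): hands the job in, once; it reports no verdict.
The state is a dict: "t": time; "joint_positions": joint angles; "joint_velocities": joint speeds; "joint_torque": joint torques, N m; "tool_pos": TCP position; "orientation": TCP orientation; "contact_force": force on the tool from outside, world axes, zero at the start; "wrist_torque": the same for the moment, N m; "opening": opening from 0.0 (shut) to 1.0 (fully open).
Only numpy, scipy, OpenCV 4.12 (cv2) and the standard library are available. Lean on these libraries where they do the work, as an engineer would, in place of code of your own. Each camera call takes 0.05 s, during which the arm holds its last target.

TASK

Clear whatever is lying on the lids of the four instrument cases into the wooden tray. Then work along the row from the left-hand (+y) case to the right: tug every lid firmly upward by its knob for a moment, and if it lifts because its catch has not caught, press the lid down until it snaps shut. Once the row is done, go along it a second time in the same order, tugging each lid again to make sure that it now holds; finish with every lid snapped fully shut and the cleared things in the tray, and do not disturb the pointer and the mug.

Things in the scene. Friction and masses are not known exactly. Their poses are not given: they have to be found in the camera images.
- case_1: instrument case 1, counted from the left (+y) end, fixed: black, 152 mm deep (its x) x 120 mm wide (its y), lid top 72 mm above the ledge when shut. Origin: centre of its underside; its front (catch, knob) looks along its -x. Lid hinged along the far edge, axis parallel to y at x +70, z 58 mm. A sprung snap catch at the front holds the lid once pressed fully home; pulling cannot open it.
- knob_1 (a point): centre of the aluminium ball knob on lid 1: ball 26 mm across on a 12 mm stem, its centre 26 mm above the lid; 125 mm in front of the hinge, on the case's middle line. Pressing down on it with about 10 to 20 N snaps an unlatched lid shut
- lid_1 (a joint): angle of lid 1, rad, 0 shut, positive with the front raised. Latched: rests at 0 with 1.5 mm play at the front, so a tug raises it to about 0.01, where it holds firm. Not latched: rests on the catch at about 0.06 (front 9 mm high, the gap hidden by the lid's skirt), lifts freely with 1 to 2 N, and falls back on to the catch when let go. Snapping it shut brings it back to 0.
- case_2: instrument case 2, counted from the left (+y) end, fixed: black, 152 mm deep (its x) x 120 mm wide (its y), lid top 72 mm above the ledge when shut. Origin: centre of its underside; its front (catch, knob) looks along its -x. Lid hinged along the far edge, axis parallel to y at x +70, z 58 mm. A sprung snap catch at the front holds the lid once pressed fully home; pulling cannot open it.
- knob_2 (a point): centre of the aluminium ball knob on lid 2: ball 26 mm across on a 12 mm stem, its centre 26 mm above the lid; 125 mm in front of the hinge, on the case's middle line. Pressing down on it with about 10 to 20 N snaps an unlatched lid shut
- lid_2 (a joint): angle of lid 2, rad, 0 shut, positive with the front raised. Latched: rests at 0 with 1.5 mm play at the front, so a tug raises it to about 0.01, where it holds firm. Not latched: rests on the catch at about 0.06 (front 9 mm high, the gap hidden by the lid's skirt), lifts freely with 1 to 2 N, and falls back on to the catch when let go. Snapping it shut brings it back to 0.
- case_3: instrument case 3, counted from the left (+y) end, fixed: black, 152 mm deep (its x) x 120 mm wide (its y), lid top 72 mm above the ledge when shut. Origin: centre of its underside; its front (catch, knob) looks along its -x. Lid hinged along the far edge, axis parallel to y at x +70, z 58 mm. A sprung snap catch at the front holds the lid once pressed fully home; pulling cannot open it.
- knob_3 (a point): centre of the aluminium ball knob on lid 3: ball 26 mm across on a 12 mm stem, its centre 26 mm above the lid; 125 mm in front of the hinge, on the case's middle line. Pressing down on it with about 10 to 20 N snaps an unlatched lid shut
- lid_3 (a joint): angle of lid 3, rad, 0 shut, positive with the front raised. Latched: rests at 0 with 1.5 mm play at the front, so a tug raises it to about 0.01, where it holds firm. Not latched: rests on the catch at about 0.06 (front 9 mm high, the gap hidden by the lid's skirt), lifts freely with 1 to 2 N, and falls back on to the catch when let go. Snapping it shut brings it back to 0.
- case_4: instrument case 4, counted from the left (+y) end, fixed: black, 152 mm deep (its x) x 120 mm wide (its y), lid top 72 mm above the ledge when shut. Origin: centre of its underside; its front (catch, knob) looks along its -x. Lid hinged along the far edge, axis parallel to y at x +70, z 58 mm. A sprung snap catch at the front holds the lid once pressed fully home; pulling cannot open it.
- knob_4 (a point): centre of the aluminium ball knob on lid 4: ball 26 mm across on a 12 mm stem, its centre 26 mm above the lid; 125 mm in front of the hinge, on the case's middle line. Pressing down on it with about 10 to 20 N snaps an unlatched lid shut
- lid_4 (a joint): angle of lid 4, rad, 0 shut, positive with the front raised. Latched: rests at 0 with 1.5 mm play at the front, so a tug raises it to about 0.01, where it holds firm. Not latched: rests on the catch at about 0.06 (front 9 mm high, the gap hidden by the lid's skirt), lifts freely with 1 to 2 N, and falls back on to the catch when let go. Snapping it shut brings it back to 0.
- paperweight_mid (a point): smoked-glass paperweight, a round puck 58 mm across and 36 mm tall, 0.22 kg; point at its centre, 18 mm above its underside. Grips well across its diameter. May be absent; if present it starts on one of the lids, behind the knob
- punch_mid (a point): grey steel hole punch, 84 mm long (its x axis) x 36 mm wide (its y axis) x about 47 mm tall, 0.30 kg; point at its middle, 22 mm above its underside. Grip across its 36 mm width. May be absent; if present it starts on one of the lids, behind the knob
- loupe_mid (a point): brass standing loupe, an upright cylinder 40 mm across and 44 mm tall, 0.12 kg; point at its centre, 22 mm above its underside. May be absent; if present it starts on one of the lids, behind the knob
- cup_mid (a point): dented tin pencil cup, empty, an upright open cylinder 56 mm across and 70 mm tall, wall 3 mm, 0.10 kg; point at its centre, 35 mm above its underside. May be absent; if present it starts on one of the lids, behind the knob
- tray: wooden desk tray fixed to the ledge at the right (-y) of the row: outside 300 mm (its x) x 160 mm (its y) x 25 mm tall, walls 5 mm, floor 5 mm thick. Origin at the centre of its underside
- pointer: walnut pointer lying beyond the cases, 210 mm long (its y axis), 12 mm thick; not part of the job, leave alone
- mug: white mug standing beyond the cases, 76 mm across, 90 mm tall; origin at the centre of its underside; not part of the job, leave alone

How it is judged:
By the outcome, as a careful person would: the job done as asked, in the order asked, and still so for the second after the job is handed in, with the robot touching nothing.
Of paperweight, punch, loupe, cup only 2 to 3 are there at a start; the rules pass over those that are not, and their reading is None.
At some moment in a run one of paperweight, punch, loupe, cup may be knocked a few centimetres aside while the robot is not near it.
It also fails if it takes over 210 s, if anything falls off the work surface, if the arm or the gripper's body presses on something with over 40 N, if the wrist force passes 120 N, or if a joint passes its speed limit or range.

## Working session

There is one attempt and no reset: what is moved stays moved. The work goes in short steps, Python scripts to look and compute and a tool call to move; the robot and the scene stay as the last step left them, time stands still between calls to the robot, and variables do not carry over. Pictures are saved under pics/ and viewed, and the job is handed in when it is done.

Besides the shell and the picture viewer there is one more tool, called after "Emit:" as name([rows], argument=value, ...), one row to a line, values as JSON. carry_out: Moves the arm, as the interface text tells. Its arguments: {"type":"object","properties":{"commands":{"type":"array"}},"required":["commands"]}

```bash
mkdir -p pics
cat > h.py <<'E'
import numpy as np, cv2
from bench import *
def snap(name,f):
    d=get_image(name); cv2.imwrite(f'pics/{f}.png',cv2.cvtColor(d['image'],cv2.COLOR_RGB2BGR)); return d
def ray(d,u,v,z):
    T=np.array(d['T']); r=T[:3,:3]@np.array([(u-d['cx'])/d['fx'],(v-d['cy'])/d['fy'],1]); o=T[:3,3]
    return o+r*(z-o[2])/r[2]
def proj(d,p):
    T=np.array(d['T']); q=T[:3,:3].T@(np.array(p)-T[:3,3]); return d['fx']*q[0]/q[2]+d['cx'],d['fy']*q[1]/q[2]+d['cy']
E
python3 - <<'E'
from h import *
np.set_printoptions(precision=3,suppress=True)
for n in ['scene','top','wrist']:
    d=snap(n,n+'0'); print(n,d['fx'],d['cx'],d['cy']); print(np.array(d['T']))
o=observe(); print(o['t'],o['tool_pos'],o['orientation'],o['contact_force'],o['opening'])
E
```

```text
scene 418.07666489505567 256.56001263277267 193.6011095171815
[[   0.771    0.544   -0.332  981.419]
 [   0.637   -0.647    0.42  -471.859]
 [   0.014   -0.535   -0.845 1049.321]
 [   0.       0.       0.       1.   ]]
top 401.56299818225614 253.56499115206154 198.12482076173478
[[   0.022   -0.988    0.153  447.01 ]
 [  -0.999   -0.018    0.027  -13.438]
 [  -0.024   -0.153   -0.988 1053.256]
 [   0.       0.       0.       1.   ]]
wrist 341.20268192299204 252.43978631463762 191.8902056607306
[[  0.307   0.911   0.276 137.282]
 [  0.952  -0.293  -0.092 664.669]
 [ -0.003   0.291  -0.957 373.257]
 [  0.      0.      0.      1.   ]]
0.15 [207.541 641.827 230.49 ] [[-0.951  0.308 -0.   ]
 [ 0.308  0.951 -0.001]
 [-0.    -0.002 -1.   ]] [ 0.462  0.221 -0.185] 0.9978260531069303
```

View pics/scene0.png

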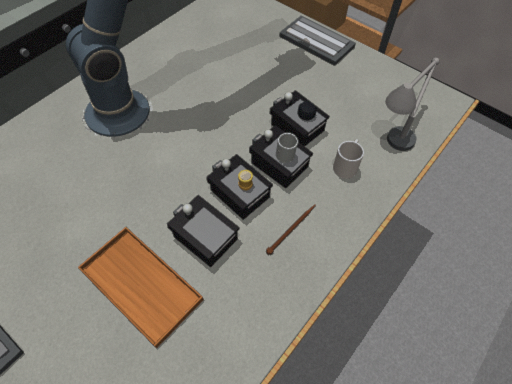

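View pics/top0.png

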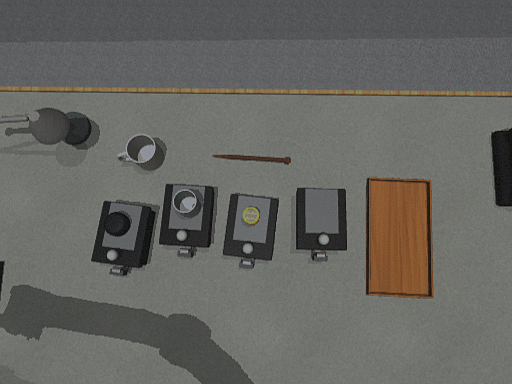

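Scene: left to right, cases hold a dark paperweight (top px ~117,223), tin cup (~186,203) and brass loupe (~251,215); case 4 is empty. The knobs are near (112,255), (182,236), (248,248) and (324,239), and the tray is at right (~400,237). Next I measure these with both views.

Run:
```python
from h import *
a=cv2.imread('pics/top0.png')[170:310,80:450]; cv2.imwrite('pics/topz.png',cv2.resize(a,None,fx=2.1,fy=2.1,interpolation=cv2.INTER_CUBIC))
a=cv2.imread('pics/scene0.png')[80:350,70:370]; cv2.imwrite('pics/scenez.png',cv2.resize(a,None,fx=2.2,fy=2.2,interpolation=cv2.INTER_CUBIC))
```

```text
(no output)
```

View pics/topz.png

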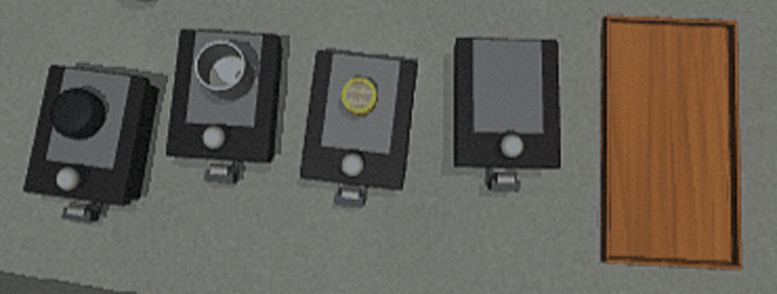

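View pics/scenez.png

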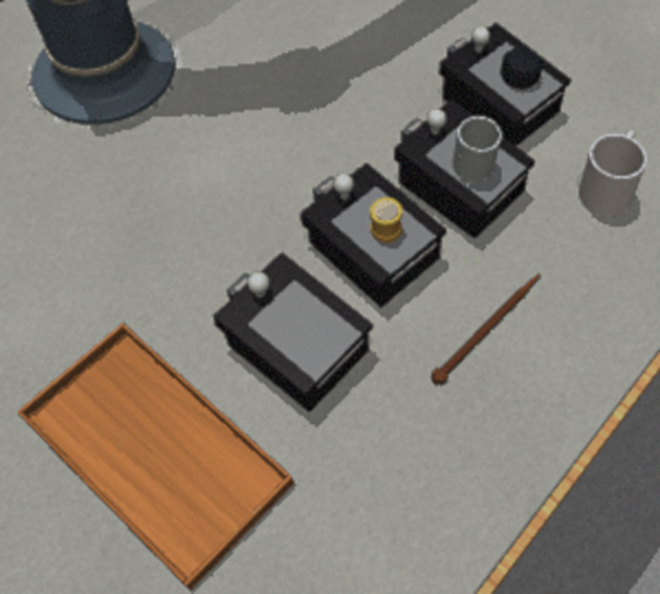

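Run:
```python
from h import *
from scipy.optimize import least_squares
np.set_printoptions(precision=1,suppress=True)
dt=get_image('top'); ds=get_image('scene')
def blob(d,u,v,r,f):
    im=d['image'][v-r:v+r+1,u-r:u+r+1].astype(int); m=f(im).astype(np.uint8)
    n,l,s,c=cv2.connectedComponentsWithStats(m)
    k=1+np.argmax(s[1:,4]); return c[k]+[u-r,v-r],s[k]
knT=[(112,255),(181,235),(248,248),(323,239)]
knS=[(289,98),(268,134),(226,164),(188,209)]
def tri(pt,ps):
    A=[];b=[]
    for d,p in((dt,pt),(ds,ps)):
        T=np.array(d['T']);r=T[:3,:3]@[(p[0]-d['cx'])/d['fx'],(p[1]-d['cy'])/d['fy'],1];r/=np.linalg.norm(r)
        P=np.eye(3)-np.outer(r,r);A.append(P);b.append(P@T[:3,3])
    A=np.vstack(A);b=np.hstack(b);x=np.linalg.lstsq(A,b,rcond=None)[0];return x,np.linalg.norm(A@x-b)
br=lambda im:im.min(2)>125
for i,(a,c) in enumerate(zip(knT,knS)):
    pt,s1=blob(dt,*a,8,br);ps,s2=blob(ds,*c,8,br)
    print(i+1,pt,s1[2:],ps,s2[2:],*tri(pt,ps),'plane98',ray(dt,*pt,98),ray(ds,*ps,98))
# tray corners (zoomed picks), z25
for u,v in[(604,17),(737,21),(602,262),(740,268)]:
    print('tray',ray(dt,80+u/2.1,170+v/2.1,25))
for u,v in[(124,326),(22,411),(293,481),(189,586)]:
    print('trayS',ray(ds,70+u/2.2,80+v/2.2,25))
# case lid corners z72
for nm,q in {'1':[(52,66),(25,193),(127,204),(153,75)],'2':[(181,29),(167,157),(273,162),(281,34)],'3':[(319,50),(301,184),(401,189),(417,59)],'4':[(455,38),(454,166),(559,167),(558,39)]}.items():
    P=np.array([ray(dt,80+u/2.1,170+v/2.1,72) for u,v in q]);e=(P[0]+P[3]-P[1]-P[2])/2
    print('case',nm,P.mean(0),'len',np.linalg.norm(e),'yawdeg',np.degrees(np.arctan2(e[1],e[0])), 'w',np.linalg.norm(P[0]-P[3]))
# objects
for nm,a,c,h in[('weight',(78,111),(521,52),108),('cup',(220,66),(479,134),142),('loupe',(359,96),(386,207),116)]:
    pt=(80+a[0]/2.1,170+a[1]/2.1);ps=(70+c[0]/2.2,80+c[1]/2.2)
    print(nm,*tri(pt,ps),'top plane',ray(dt,*pt,h),ray(ds,*ps,h))
```

```text
1 [110.3 254.9] [ 8  7 43] [286.1  93.2] [13  8 82] [449.9 341.3 114.3] 3.968690311949014 plane98 [451.7 349.9  98. ] [439.3 352.7  98. ]
2 [180.6 234.9] [ 8  8 48] [265.4 130.2] [12 10 98] [499.3 177.3 120.6] 4.583140428292587 plane98 [502.7 184.5  98. ] [485.7 190.1  98. ]
3 [247.  248.2] [ 7  8 47] [224.4 159.6] [14 10 91] [473.4  23.9 111.2] 1.5692343916830411 plane98 [474.5  25.3  98. ] [465.6  30.   98. ]
4 [323.9 239. ] [ 8  7 46] [185.4 205.5] [12 11 87] [ 498.2 -154.1  116.1] 1.6622579106015147 plane98 [ 499.9 -155.9   98. ] [ 488.  -148.8   98. ]
tray [ 663.8 -280.4   25. ]
tray [ 661.5 -442.8   25. ]
tray [ 368.2 -271.8   25. ]
tray [ 365.2 -433.    25. ]
trayS [ 377.5 -279.4   25. ]
trayS [ 371.9 -431.2   25. ]
trayS [ 675.  -288.2   25. ]
trayS [ 668.8 -442.4   25. ]
case 1 [504.1 333.4  72. ] len 151.421908765588 yawdeg -7.761091022927294 w 121.55166019311892
case 2 [553.1 175.5  72. ] len 151.40140770062067 yawdeg -2.2029486723031346 w 119.647363475649
case 3 [526.9  17.3  72. ] len 155.0965913611514 yawdeg -6.0158725013561165 w 116.06563481260905
case 4 [ 551.3 -153.3   72. ] len 149.61661554080607 yawdeg -0.20750148118332282 w 120.81302307752597
weight [528.  331.8 124.8] 4.3993050104574305 top plane [527.4 335.4 108. ] [521.3 349.5 108. ]
cup [578.5 171.3 137.7] 1.6376958473851233 top plane [577.1 169.5 142. ] [581.  169.3 142. ]
loupe [551.1  18.6 116.9] 2.920339993139888 top plane [549.8  17.1 116. ] [551.9  20.7 116. ]
```

```bash
cat >> h.py <<'E'
def tri(*obs):
    A=[];b=[]
    for d,p in obs:
        T=np.array(d['T']);r=T[:3,:3]@[(p[0]-d['cx'])/d['fx'],(p[1]-d['cy'])/d['fy'],1];r/=np.linalg.norm(r)
        P=np.eye(3)-np.outer(r,r);A.append(P);b.append(P@T[:3,3])
    A=np.vstack(A);b=np.hstack(b);x=np.linalg.lstsq(A,b,rcond=None)[0];return x,np.linalg.norm(A@x-b)
E
python3 - <<'E'
from h import *
np.set_printoptions(precision=1,suppress=True)
dt=get_image('top'); ds=get_image('scene')
Z=[(67,179),(213,137),(352,164),(512,146)]
S=[(481,36),(437,119),(344,185),(259,284)]
tiles=[]
for i in range(4):
    pt=(80+Z[i][0]/2.1,170+Z[i][1]/2.1);ps=(70+S[i][0]/2.2,80+S[i][1]/2.2)
    print(i+1,*tri((dt,pt),(ds,ps)),ray(dt,*pt,98),ray(ds,*ps,98))
    for d,p in((dt,pt),(ds,ps)):
        u,v=int(round(p[0])),int(round(p[1]));t=cv2.resize(d['image'][v-12:v+13,u-12:u+13,::-1],(190,190),interpolation=cv2.INTER_NEAREST);t[95,:,2]=255;t[:,95,2]=255;tiles.append(t);print(u,v)
cv2.imwrite('pics/tiles.png',np.vstack([np.hstack(tiles[::2]),np.hstack(tiles[1::2])]))
E
```

```text
1 [451.8 347.9  95.1] 1.6288352305471645 [451.  345.9  98. ] [453.9 346.6  98. ]
112 255
289 96
2 [502.4 183.   98.8] 1.4678052535657786 [501.8 182.4  98. ] [502.6 184.5  98. ]
181 235
269 134
3 [475.7  24.9  90.4] 1.5018399950625467 [474.7  23.8  98. ] [480.3  21.8  98. ]
248 248
226 164
4 [ 499.7 -154.2   98.9] 2.364561952353246 [ 498.7 -155.6   98. ] [ 500.4 -152.7   98. ]
324 240
188 209
```

View pics/tiles.png

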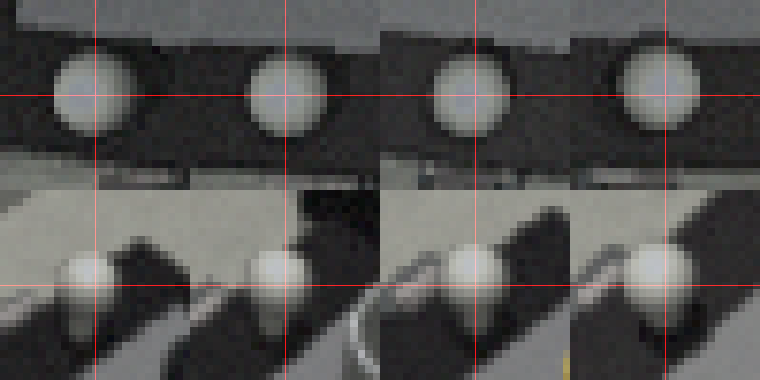

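View pics/wrist0.png

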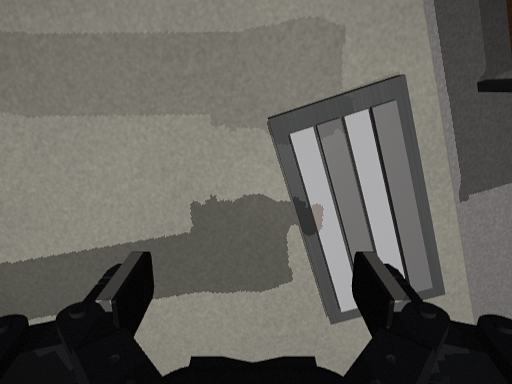

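Checks: knob rays agree at z≈98, case sizes come out at about 150×120, and the tray at 296×161. The tile picture shows all four knobs centred as picked. I'll move over case 1 next.

Emit:
carry_out([
  [-1, [290, -305, 20], 15],
  [-1, [290, -305, 20], 15],
  [-1, [290, -305, 20], 15],
  [-1, [290, -305, 20], 15],
  [-1, [290, -305, 20], 15],
  [-1, [290, -305, 20], 15],
  [-1, [290, -305, 20], 15],
  [-1, [290, -305, 20], 15],
  [-1, [290, -305, 20], 15],
  [-1, [290, -305, 20], 15],
  [-1, [290, -305, 20], 15],
  [-1, [290, -305, 20], 15],
])

```text
t: 1.35
tool_pos: [500.6, 333.6, 251.6]
orientation: [[-0.998, 0.059, 0.001], [0.059, 0.998, -0.001], [-0.001, -0.001, -1.0]]
contact_force: [-0.0, 1.0, -0.6]
opening: 0.998
```

Run:
```python
from h import *
o=observe(); print(o['t'],o['tool_pos'],o['orientation'],o['contact_force'])
d=snap('wrist','wrist1')
for p in [(452,346,98),(502,183,98),(527,335,108)]: print(proj(d,p))
snap('top','top1')
```

```text
1.35 [500.57146407 333.57081483 251.58768195] [[-9.98279282e-01  5.86220911e-02  1.38777041e-03]
 [ 5.86208718e-02  9.98279909e-01 -9.03605816e-04]
 [-1.43835459e-03 -8.20698654e-04 -9.99998629e-01]] [-0.02046312  1.04902402 -0.6460576 ]
(np.float64(264.27045035005034), np.float64(118.33818452022427))
(np.float64(86.70629074524476), np.float64(185.25942909689138))
(np.float64(256.2878365322871), np.float64(205.91716622531746))
```

View pics/wrist1.png

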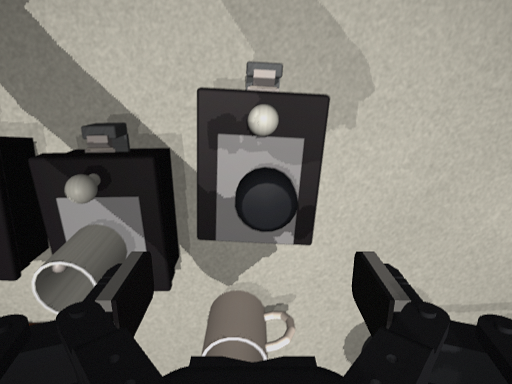

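The wrist view shows knob 1 at (263,120), where I predicted it. The paperweight is centred at about (266,198), knob 2 is at (81,188), and the mug is beyond at (240,325).

Run:
```python
from h import *
np.set_printoptions(precision=1,suppress=True)
d=get_image('wrist')
im=d['image'][150:240,215:320].astype(int); m=((im.max(2)<48)).astype(np.uint8)
m=cv2.morphologyEx(m,cv2.MORPH_OPEN,np.ones((7,7)))
n,l,s,c=cv2.connectedComponentsWithStats(m)
for k in range(1,n): print(s[k],c[k]+[215,150])
print('knob1',ray(d,263,120,98)); print('pw top',ray(d,266,200,108),ray(d,266,198,100)); print('k2',ray(d,81,188,98))
for q in [(197,88),(329,95),(313,244),(197,239)]: print(ray(d,*q,72))
print('mug',ray(d,236,350,90))
```

```text
[ 83   0  20  16 290] [307. 157.]
[  15   23   83   67 3319] [273.4 207. ]
knob1 [449.3 349.2  98. ]
pw top [517.8 348.8 108. ] [518.6 349.1 100. ]
k2 [501.4 182.5  98. ]
[420.2 291.5  72. ]
[432.2 410.7  72. ]
[580.  396.4  72. ]
[568.4 277.1  72. ]
mug [693.1 310.3  90. ]
```

Emit:
carry_out([
  [-1, [18, 15, -60], 0],
  [-1, [18, 15, -60], 0],
  [-1, [18, 15, -100], 0],
  [-1, [18, 15, -140], 0],
  [-1, [18, 15, -155], 0],
  [-1, [18, 15, -170], 0],
  [-1, [18, 15, -170], 0],
  [-1, [18, 15, -170], 0],
])

```text
t: 2.17
tool_pos: [514.0, 353.9, 80.7]
orientation: [[-0.999, 0.048, -0.002], [0.048, 0.999, -0.0], [0.002, -0.0, -1.0]]
contact_force: [-0.2, 0.7, 0.3]
opening: 1.001
```

Run:
```python
from h import *
snap('wrist','wrist2')
```

```text
(no output)
```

View pics/wrist2.png

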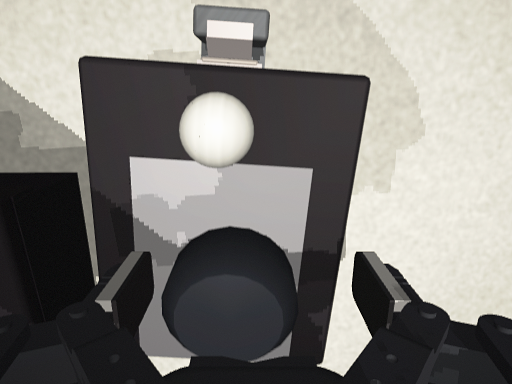

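The paperweight is centred at about (229,300) between pads at 150 and 352 (mid 251), so the gripper has to go about 10 mm to -y. I'll measure that.

Run:
```python
from h import *
np.set_printoptions(precision=1,suppress=True)
d=get_image('wrist'); o=observe(); print(o['tool_pos'])
print('pw top',ray(d,230,310,108),'k1',ray(d,217,130,98),ray(d,217,130,105), proj(d,o['tool_pos']),proj(d,o['tool_pos']+[0,0,19]))
for q in [(80,57),(369,78)]: print(ray(d,*q,72),ray(d,*q,80))
```

```text
[515.7 354.   82.6]
pw top [525.5 344.4 108. ] k1 [455.2 343.6  98. ] [454.4 344.4 105. ] (np.float64(252.81416865788685), np.float64(256.8839124672198)) (np.float64(252.87821727364485), np.float64(278.84682400695255))
[425.2 286.   72. ] [426.1 289.7  80. ]
[439.3 407.1  72. ] [439.4 404.5  80. ]
```

Emit:
carry_out([
  [-1, [8, -9, -1], 0],
  [-1, [8, -9, -1], 0],
  [-1, [8, -9, -1], 0],
  [1, [8, -9, -1], 0],
  [1, [8, -9, -1], 0],
  [1, [8, -9, -1], 0],
  [1, [8, -9, -1], 0],
  [1, [8, -9, -1], 0],
  [1, [8, -9, -1], 0],
  [1, [8, -9, -1], 0],
])

```text
t: 3.1
tool_pos: [523.7, 343.7, 81.1]
orientation: [[-0.999, 0.051, 0.0], [0.051, 0.999, 0.001], [-0.0, 0.001, -1.0]]
contact_force: [-0.9, -0.5, 6.1]
opening: 0.653
```

Emit:
carry_out([
  [1, [0, 0, 0], 0],
  [1, [0, 0, 0], 0],
  [1, [0, 0, 3], 0],
  [1, [0, 0, 15], 0],
  [1, [0, 0, 40], 0],
  [1, [0, 0, 80], 0],
  [1, [0, 0, 120], 0],
  [1, [0, 0, 120], 0],
])

```text
t: 3.77
tool_pos: [527.7, 346.0, 209.5]
orientation: [[-0.999, 0.051, 0.013], [0.051, 0.999, 0.009], [-0.012, 0.01, -1.0]]
contact_force: [1.1, 2.2, -1.5]
opening: 0.652
```

Run:
```python
from h import *
snap('wrist','wrist3'); snap('scene','scene3')
```

```text
(no output)
```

View pics/wrist3.png

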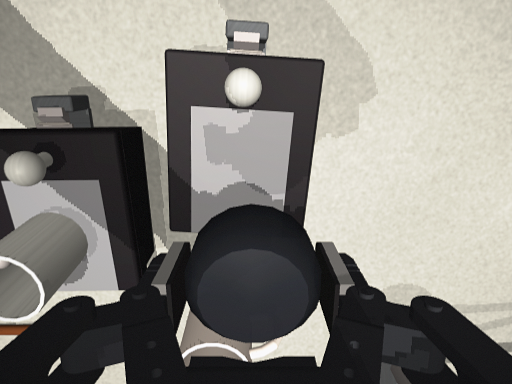

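View pics/scene3.png

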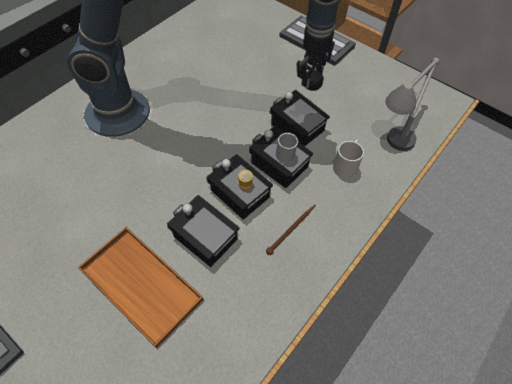

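The paperweight is held and lid 1 is clear. Next I carry it to the tray.

Emit:
carry_out([
  [1, [10, -40, 20], 0],
  [1, [20, -80, 20], 0],
  [1, [20, -120, 20], 0],
  [1, [20, -160, 20], 0],
  [1, [30, -200, 20], 0],
  [1, [30, -240, 20], 0],
  [1, [40, -280, 20], 0],
  [1, [40, -320, 20], 0],
  [1, [50, -360, 20], 0],
  [1, [50, -400, 20], 0],
  [1, [60, -440, 20], 0],
  [1, [60, -480, 20], 0],
])

```text
t: 4.87
tool_pos: [583.3, -138.1, 218.2]
orientation: [[-0.999, 0.05, -0.003], [0.05, 0.999, 0.001], [0.003, 0.0, -1.0]]
contact_force: [0.9, 0.5, -3.3]
opening: 0.654
```

Emit:
carry_out([
  [1, [0, -40, 0], 0],
  [1, [0, -80, 0], 0],
  [1, [5, -120, 0], 0],
  [1, [10, -160, 0], 0],
  [1, [15, -200, 0], 0],
  [1, [15, -220, 0], 0],
  [1, [15, -220, 0], 0],
  [1, [15, -220, 0], 0],
  [1, [15, -220, 0], 0],
  [1, [15, -220, 0], 0],
])

```text
t: 5.7
tool_pos: [598.9, -354.3, 219.1]
orientation: [[-0.999, 0.048, -0.002], [0.048, 0.999, 0.002], [0.002, 0.002, -1.0]]
contact_force: [-0.0, 0.3, -4.2]
opening: 0.651
```

Run:
```python
from h import *
np.set_printoptions(precision=1,suppress=True)
d=snap('wrist','wrist4'); print(observe()['tool_pos'])
```

```text
[ 599.  -354.4  219.5]
```

View pics/wrist4.png

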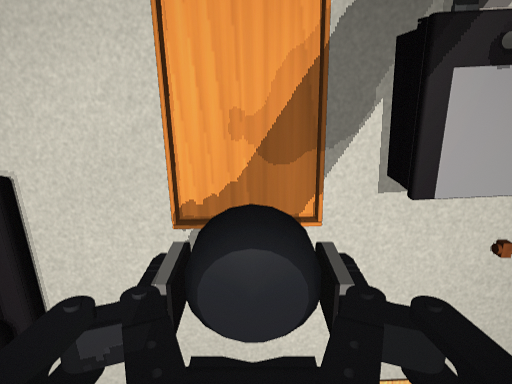

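Run:
```python
from h import *
np.set_printoptions(precision=1,suppress=True)
d=get_image('wrist')
for q in [(173,229),(323,224),(152,0),(331,0)]: print(ray(d,*q,25))
```

```text
[ 664.6 -442.5   25. ]
[ 666.5 -282.4   25. ]
[ 446.2 -436.    25. ]
[ 453.7 -278.    25. ]
```

Emit:
carry_out([
  [1, [10, -4, -40], 0],
  [1, [10, -4, -80], 0],
  [1, [10, -4, -120], 0],
  [1, [10, -4, -160], 0],
  [1, [10, -4, -185], 0],
  [1, [10, -4, -195], 0],
  [1, [10, -4, -203], 0],
  [1, [10, -4, -203], 0],
  [1, [10, -4, -203], 0],
])

```text
t: 6.55
tool_pos: [610.0, -361.2, 19.2]
orientation: [[-0.999, 0.051, 0.003], [0.051, 0.999, -0.001], [-0.003, -0.001, -1.0]]
contact_force: [-0.1, -0.6, -3.3]
opening: 0.649
```

Emit:
carry_out([
  [0, [0, 0, 0], 0],
  [-1, [0, 0, 0], 0],
  [-1, [0, 0, 0], 0],
  [-1, [0, 0, 0], 0],
  [-1, [0, 0, 0], 0],
  [-1, [0, 0, 30], 0],
  [-1, [0, 0, 70], 0],
  [-1, [0, 0, 110], 0],
  [-1, [0, 0, 150], 0],
  [-1, [0, 0, 190], 0],
  [-1, [0, 0, 230], 0],
  [-1, [0, 0, 230], 0],
])

```text
t: 7.55
tool_pos: [612.3, -363.6, 258.4]
orientation: [[-0.999, 0.051, 0.016], [0.051, 0.999, -0.008], [-0.016, -0.008, -1.0]]
contact_force: [0.6, -1.4, 0.6]
opening: 1.001
```

Emit:
carry_out([
  [-1, [-65, 380, 0], 0],
  [-1, [-65, 380, 0], 0],
  [-1, [-65, 380, 0], 0],
  [-1, [-65, 380, 0], 0],
  [-1, [-65, 380, 0], 0],
  [-1, [-65, 380, 0], 0],
  [-1, [-65, 380, 0], 0],
  [-1, [-65, 380, 0], 0],
  [-1, [-65, 380, 0], 0],
  [-1, [-65, 380, 0], 0],
  [-1, [-65, 380, 0], 0],
  [-1, [-65, 380, 0], 0],
])

```text
t: 8.55
tool_pos: [543.7, 19.3, 247.6]
orientation: [[-0.999, 0.05, 0.001], [0.05, 0.999, -0.0], [-0.001, -0.0, -1.0]]
contact_force: [0.1, -0.5, 0.7]
opening: 0.998
```

Emit:
carry_out([
  [-1, [0, 0, -30], 0],
  [-1, [0, 0, -30], 0],
  [-1, [0, 0, -30], 0],
])

```text
t: 8.8
tool_pos: [542.8, 17.0, 216.3]
orientation: [[-0.999, 0.054, -0.004], [0.054, 0.999, -0.001], [0.003, -0.001, -1.0]]
contact_force: [-0.1, -0.6, -0.5]
opening: 0.999
```

Run:
```python
from h import *
np.set_printoptions(precision=1,suppress=True)
d=snap('wrist','wrist5'); print(observe()['tool_pos'],proj(d,(551,19,116)),proj(d,(475,24,98)))
snap('scene','scene5')
```

```text
[543.8  17.4 217.4] (np.float64(256.2574081178936), np.float64(202.66016196245744)) (np.float64(257.62862111071604), np.float64(97.0783735275481))
```

View pics/wrist5.png

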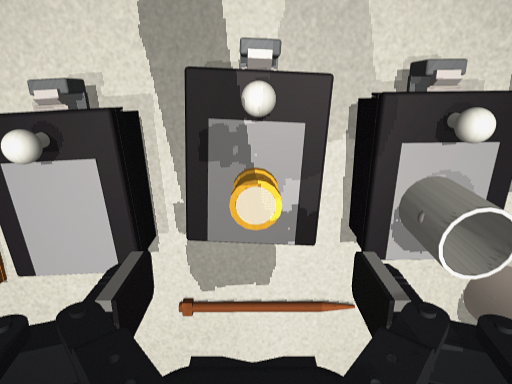

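View pics/scene5.png

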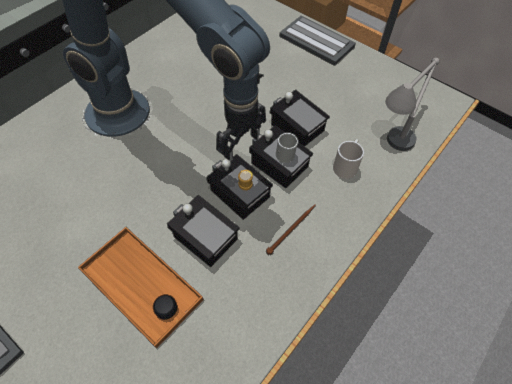

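The paperweight is in the tray at (165,307) in the scene view. The loupe top is at (256,204), as predicted. I'll grasp it now.

Emit:
carry_out([
  [-1, [7, 0, -40], 0],
  [-1, [7, 0, -80], 0],
  [-1, [7, 0, -110], 0],
  [-1, [7, 0, -125], 0],
  [-1, [7, 0, -135], 0],
  [-1, [7, 0, -135], 0],
  [-1, [7, 0, -135], 0],
  [1, [7, 0, -135], 0],
  [1, [7, 0, -135], 0],
  [1, [7, 0, -135], 0],
  [1, [7, 0, -135], 0],
  [1, [7, 0, -135], 0],
])

```text
t: 9.9
tool_pos: [551.4, 19.4, 83.6]
orientation: [[-0.999, 0.051, 0.002], [0.051, 0.999, 0.0], [-0.002, 0.001, -1.0]]
contact_force: [-1.6, 0.5, 4.6]
opening: 0.442
```

Emit:
carry_out([
  [1, [0, 0, 0], 0],
  [1, [0, 0, 0], 0],
  [1, [0, 0, 0], 0],
  [1, [0, 0, 0], 0],
  [1, [0, 0, 5], 0],
  [1, [0, 0, 20], 0],
  [1, [0, 0, 60], 0],
  [1, [0, 0, 100], 0],
  [1, [0, 0, 130], 0],
  [1, [0, 0, 130], 0],
])

```text
t: 10.73
tool_pos: [554.7, 19.4, 219.5]
orientation: [[-0.999, 0.051, 0.013], [0.051, 0.999, 0.002], [-0.013, 0.002, -1.0]]
contact_force: [0.9, -0.9, -0.7]
opening: 0.443
```

Run:
```python
from h import *
snap('wrist','wrist6')
```

```text
(no output)
```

View pics/wrist6.png

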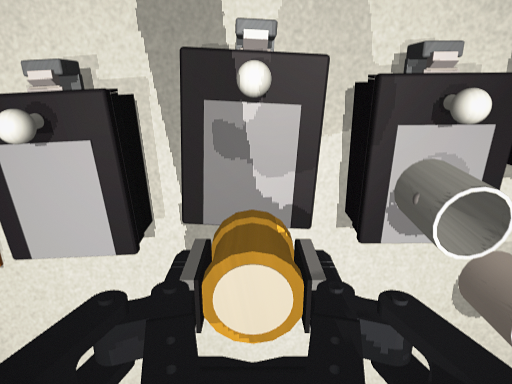

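Emit:
carry_out([
  [1, [-30, -40, 0], 0],
  [1, [-30, -80, 0], 0],
  [1, [-30, -120, 0], 0],
  [1, [-30, -160, 0], 0],
  [1, [-30, -200, 0], 0],
  [1, [-30, -240, 0], 0],
  [1, [-30, -280, 0], 0],
  [1, [-30, -320, 0], 0],
  [1, [-30, -350, 0], 0],
  [1, [-30, -378, 0], 0],
  [1, [-30, -378, 0], 0],
  [1, [-30, -378, 0], 0],
])

```text
t: 11.78
tool_pos: [518.9, -360.2, 210.5]
orientation: [[-0.998, 0.055, -0.003], [0.055, 0.998, 0.001], [0.003, 0.001, -1.0]]
contact_force: [1.1, 0.5, -1.7]
opening: 0.441
```

Emit:
carry_out([
  [1, [0, 0, -40], 0],
  [1, [0, 0, -80], 0],
  [1, [0, 0, -120], 0],
  [1, [0, 0, -160], 0],
  [1, [0, 0, -180], 0],
  [1, [0, 0, -190], 0],
  [1, [0, 0, -195], 0],
  [1, [0, 0, -195], 0],
  [1, [0, 0, -195], 0],
])

```text
t: 12.53
tool_pos: [521.7, -357.9, 18.3]
orientation: [[-0.999, 0.05, 0.002], [0.05, 0.999, -0.0], [-0.002, -0.0, -1.0]]
contact_force: [-0.3, -0.1, -1.6]
opening: 0.441
```

Emit:
carry_out([
  [0, [0, 0, 0], 0],
  [-1, [0, 0, 0], 0],
  [-1, [0, 0, 0], 0],
  [-1, [0, 0, 0], 0],
  [-1, [0, 0, 0], 0],
  [-1, [0, 0, 30], 0],
  [-1, [0, 0, 70], 0],
  [-1, [0, 0, 110], 0],
  [-1, [0, 0, 150], 0],
  [-1, [0, 0, 190], 0],
  [-1, [0, 0, 230], 0],
  [-1, [0, 0, 230], 0],
])

```text
t: 13.53
tool_pos: [524.1, -361.8, 256.9]
orientation: [[-0.999, 0.052, 0.014], [0.051, 0.999, -0.008], [-0.015, -0.007, -1.0]]
contact_force: [0.5, -1.8, 1.4]
opening: 1.0
```

Emit:
carry_out([
  [-1, [40, 480, 10], 0],
  [-1, [40, 480, 10], 0],
  [-1, [40, 480, 10], 0],
  [-1, [40, 480, 10], 0],
  [-1, [40, 480, 10], 0],
  [-1, [40, 480, 10], 0],
  [-1, [40, 480, 10], 0],
  [-1, [40, 480, 10], 0],
  [-1, [40, 480, 10], 0],
  [-1, [40, 480, 10], 0],
  [-1, [40, 480, 10], 0],
  [-1, [40, 480, 10], 0],
])

```text
t: 14.53
tool_pos: [560.1, 127.4, 257.3]
orientation: [[-0.999, 0.045, 0.0], [0.045, 0.999, 0.003], [-0.0, 0.003, -1.0]]
contact_force: [0.3, 0.4, -0.2]
opening: 1.003
```

Emit:
carry_out([
  [-1, [0, 50, 0], 0],
  [-1, [0, 50, 0], 0],
  [-1, [0, 50, 0], 0],
  [-1, [0, 50, 0], 0],
])

```text
t: 14.87
tool_pos: [560.5, 171.3, 256.9]
orientation: [[-0.999, 0.05, -0.0], [0.05, 0.999, -0.001], [0.0, -0.001, -1.0]]
contact_force: [-0.2, -1.0, -0.1]
opening: 0.999
```

Run:
```python
from h import *
np.set_printoptions(precision=1,suppress=True)
d=snap('wrist','wrist7'); print(observe()['tool_pos'],proj(d,(578,170,142)),proj(d,(502,183,98)))
```

```text
[560.7 169.9 257.1] (np.float64(252.39562046632435), np.float64(207.74606698248868)) (np.float64(263.25380744553576), np.float64(106.5728229917081))
```

View pics/wrist7.png

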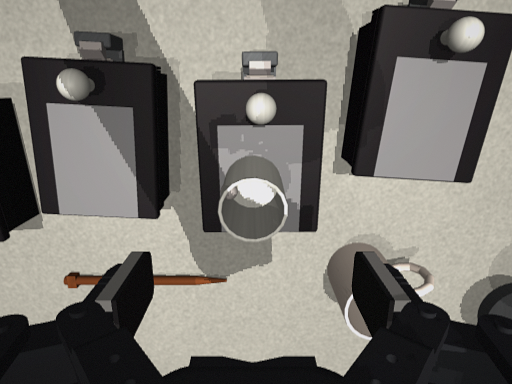

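The cup rim is centred at (253,209), as predicted. I'll grasp it.

Emit:
carry_out([
  [-1, [18, -1, -40], 0],
  [-1, [18, -1, -80], 0],
  [-1, [18, -1, -120], 0],
  [-1, [18, -1, -140], 0],
  [-1, [18, -1, -155], 0],
  [-1, [18, -1, -155], 0],
  [-1, [18, -1, -155], 0],
  [1, [18, -1, -155], 0],
  [1, [18, -1, -155], 0],
  [1, [18, -1, -155], 0],
  [1, [18, -1, -155], 0],
  [1, [18, -1, -155], 0],
])

```text
t: 15.92
tool_pos: [579.8, 170.2, 104.4]
orientation: [[-0.999, 0.051, 0.003], [0.051, 0.999, 0.001], [-0.003, 0.001, -1.0]]
contact_force: [-0.8, -1.0, 5.4]
opening: 0.648
```

Emit:
carry_out([
  [1, [0, 0, 0], 0],
  [1, [0, 0, 0], 0],
  [1, [0, 0, 0], 0],
  [1, [0, 0, 0], 0],
  [1, [0, 0, 5], 0],
  [1, [0, 0, 20], 0],
  [1, [0, 0, 60], 0],
  [1, [0, 0, 100], 0],
  [1, [0, 0, 130], 0],
  [1, [0, 0, 130], 0],
])

```text
t: 16.75
tool_pos: [582.5, 171.6, 240.5]
orientation: [[-0.999, 0.051, 0.013], [0.051, 0.999, 0.005], [-0.013, 0.006, -1.0]]
contact_force: [1.0, 0.4, 0.2]
opening: 0.644
```

Run:
```python
from h import *
snap('wrist','wrist8')
```

```text
(no output)
```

View pics/wrist8.png

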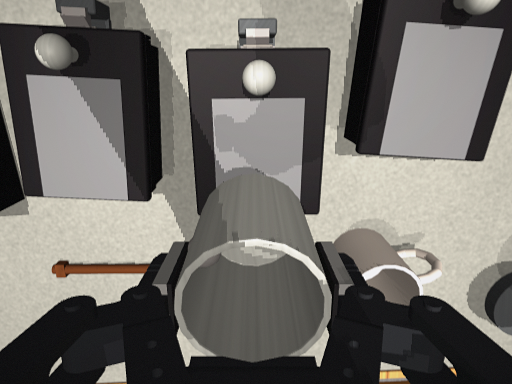

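Emit:
carry_out([
  [1, [-145, -480, 0], 0],
  [1, [-145, -480, 0], 0],
  [1, [-145, -480, 0], 0],
  [1, [-145, -480, 0], 0],
  [1, [-145, -480, 0], 0],
  [1, [-145, -480, 0], 0],
  [1, [-145, -480, 0], 0],
  [1, [-145, -480, 0], 0],
  [1, [-145, -480, 0], 0],
  [1, [-145, -480, 0], 0],
  [1, [-145, -480, 0], 0],
  [1, [-145, -480, 0], 0],
])

```text
t: 17.8
tool_pos: [432.4, -309.5, 231.3]
orientation: [[-0.999, 0.051, -0.002], [0.051, 0.999, 0.001], [0.002, 0.001, -1.0]]
contact_force: [0.5, 0.0, -1.2]
opening: 0.648
```

Emit:
carry_out([
  [1, [0, -40, 0], 0],
  [1, [0, -46, 0], 0],
  [1, [0, -46, 0], 0],
  [1, [0, -46, 0], 0],
  [1, [0, -46, -40], 0],
  [1, [0, -46, -80], 0],
  [1, [0, -46, -120], 0],
  [1, [0, -46, -150], 0],
  [1, [0, -46, -175], 0],
  [1, [0, -46, -185], 0],
  [1, [0, -46, -185], 0],
  [1, [0, -46, -185], 0],
])

```text
t: 18.8
tool_pos: [434.9, -353.4, 47.8]
orientation: [[-0.999, 0.049, 0.0], [0.049, 0.999, 0.001], [-0.0, 0.001, -1.0]]
contact_force: [-0.6, 0.4, -0.1]
opening: 0.645
```

Run:
```python
from h import *
snap('wrist','wrist9'); snap('scene','scene9')
```

```text
(no output)
```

View pics/wrist9.png

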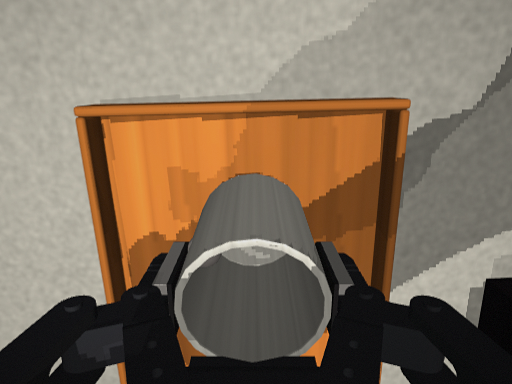

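View pics/scene9.png

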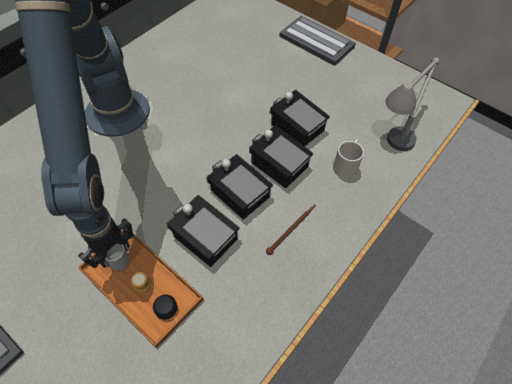

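The cup is over the near end of the tray, with the loupe and paperweight both in the tray. I'll lower and release it.

Emit:
carry_out([
  [1, [0, 0, -6], 0],
  [1, [0, 0, -9], 0],
  [1, [0, 0, -9], 0],
  [0, [0, 0, -9], 0],
  [-1, [0, 0, -9], 0],
  [-1, [0, 0, -9], 0],
  [-1, [0, 0, -9], 0],
  [-1, [0, 0, 20], 0],
  [-1, [0, 0, 60], 0],
  [-1, [0, 0, 100], 0],
  [-1, [0, 0, 140], 0],
  [-1, [0, 0, 180], 0],
])

```text
t: 19.9
tool_pos: [433.7, -354.2, 229.4]
orientation: [[-0.999, 0.051, 0.0], [0.051, 0.999, 0.0], [-0.0, 0.0, -1.0]]
contact_force: [0.9, -0.9, -0.1]
opening: 1.003
```

Run:
```python
from h import *
d=snap('scene','scene10'); d=snap('wrist','wrist10')
```

```text
(no output)
```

View pics/wrist10.png

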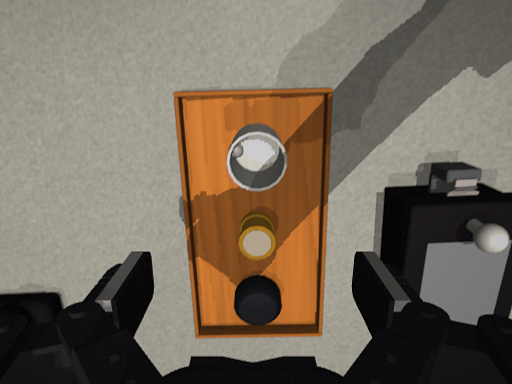

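All three items stand in the tray: the cup at (257,160), the loupe at (257,240) and the paperweight at (258,300). Now I return to case 1.

Emit:
carry_out([
  [-1, [50, 40, 0], 0],
  [-1, [66, 480, 0], 0],
  [-1, [66, 480, 0], 0],
  [-1, [66, 480, 0], 0],
  [-1, [66, 480, 0], 0],
  [-1, [66, 480, 0], 0],
  [-1, [66, 480, 0], 0],
  [-1, [66, 480, 0], 0],
  [-1, [66, 480, 0], 0],
  [-1, [66, 480, 0], 0],
  [-1, [66, 480, 0], 0],
  [-1, [66, 480, 0], 0],
])

```text
t: 21.0
tool_pos: [499.7, 128.2, 227.2]
orientation: [[-0.999, 0.05, 0.0], [0.05, 0.999, 0.001], [-0.0, 0.001, -1.0]]
contact_force: [1.2, -0.6, 1.0]
opening: 1.0
```

Emit:
carry_out([
  [-1, [-30, 223, -60], -4],
  [-1, [-30, 223, -60], -4],
  [-1, [-30, 223, -60], -4],
  [-1, [-30, 223, -60], -4],
  [-1, [-30, 223, -60], -4],
  [-1, [-30, 223, -60], -4],
  [-1, [-30, 223, -60], -4],
  [-1, [-30, 223, -60], -4],
  [-1, [-30, 223, -60], -4],
  [-1, [-30, 223, -60], -4],
])

```text
t: 21.83
tool_pos: [471.0, 346.7, 167.6]
orientation: [[-0.992, 0.123, 0.001], [0.123, 0.992, -0.001], [-0.001, -0.001, -1.0]]
contact_force: [0.1, -0.6, 1.2]
opening: 0.998
```

Run:
```python
from h import *
np.set_printoptions(precision=1,suppress=True)
d=snap('wrist','wrist11'); o=observe(); print(o['tool_pos'],o['contact_force'])
im=d['image'];
m=(im.min(2)>120).astype(np.uint8)
print(proj(d,(452,346,98)))
n,l,s,c=cv2.connectedComponentsWithStats(m)
for k in range(1,n):
    if s[k,4]>200: print(s[k],c[k])
```

```text
[471.1 346.8 167.7] [-0.2 -0.   0.1]
(np.float64(248.16499704976016), np.float64(177.8536884707666))
[     0      0    512    376 105804] [307.7 133.5]
[232 113  28  11 306] [245.4 118. ]
[ 191  166  112   58 3010] [249.  198.3]
[   0  174   55   52 1097] [ 14.3 200.4]
[   0  267   98   58 3046] [ 39.6 295. ]
```

View pics/wrist11.png

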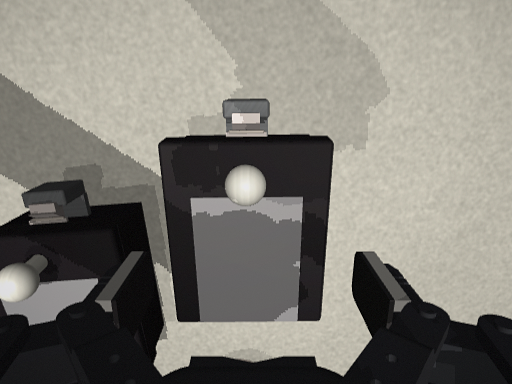

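Lid 1 is clear and knob 1 is at (245.5,185.5). Computing its position:

Run:
```python
from h import *
np.set_printoptions(precision=1,suppress=True)
d=get_image('wrist')
print(ray(d,245.5,185.5,98),ray(d,245.5,185.5,105))
```

```text
[457.  343.7  98. ] [455.  344.1 105. ]
```

Emit:
carry_out([
  [-1, [-15, -3, -20], 0],
  [-1, [-15, -3, -45], 0],
  [-1, [-15, -3, -65], 0],
  [-1, [-15, -3, -77], 0],
  [-1, [-15, -3, -83], 0],
  [-1, [-15, -3, -83], 0],
  [-1, [-15, -3, -83], 0],
])

```text
t: 22.52
tool_pos: [455.8, 345.7, 85.0]
orientation: [[-0.993, 0.121, 0.001], [0.121, 0.993, 0.001], [-0.001, 0.001, -1.0]]
contact_force: [0.2, 0.7, -0.7]
opening: 1.0
```

Run:
```python
from h import *
d=snap('wrist','wrist12'); o=observe(); print(o['tool_pos'],o['contact_force'],proj(d,o['tool_pos']),proj(d,(455,344.5,98)))
```

```text
[455.99008081 346.03210296  85.39056043] [-0.03927263  0.1831625  -0.21417061] (np.float64(253.60343241095555), np.float64(255.52123643509373)) (np.float64(249.8554013388233), np.float64(267.7161768503432))
```

View pics/wrist12.png

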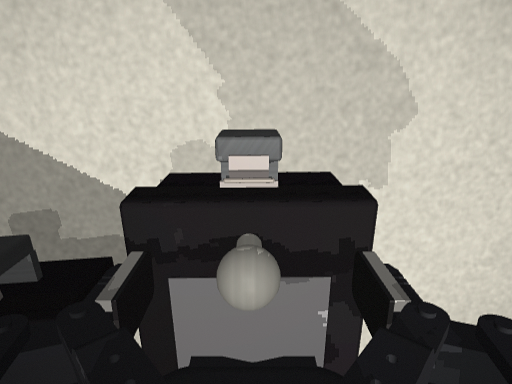

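The ball is centred at (248,279) between the pads, so I'll close on it.

Emit:
carry_out([
  [1, [0, 0, 0], 0],
  [1, [0, 0, 0], 0],
  [1, [0, 0, 0], 0],
  [1, [0, 0, 0], 0],
  [1, [0, 0, 0], 0],
  [1, [0, 0, 0], 0],
  [1, [0, 0, 0], 0],
  [1, [0, 0, 0], 0],
  [1, [0, 0, 0], 0],
  [1, [0, 0, 0], 0],
])

```text
t: 23.4
tool_pos: [454.7, 344.1, 84.4]
orientation: [[-0.993, 0.121, -0.001], [0.121, 0.993, -0.003], [0.001, -0.003, -1.0]]
contact_force: [-2.7, -5.3, 6.2]
opening: 0.271
```

Run:
```python
from h import *
d=snap('wrist','wrist13'); o=observe(); print(o['tool_pos'],o['contact_force'],o['opening'])
```

```text
[454.73130303 344.09638629  84.41681486] [-2.93364323 -4.49947694  4.69085262] 0.26908703670310774
```

View pics/wrist13.png

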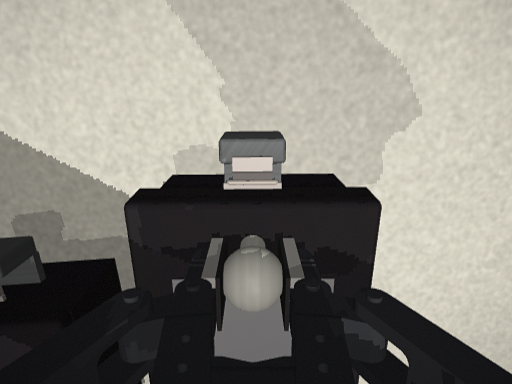

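Knob gripped. Opening 0.27 reads about 2.5 mm low, as it did on the other grips, which gives 26 mm. Tugging gently now.

Emit:
carry_out([
  [1, [0, 0, 1], 0],
  [1, [0, 0, 2], 0],
  [1, [0, 0, 3], 0],
  [1, [0, 0, 4], 0],
  [1, [0, 0, 5], 0],
  [1, [0, 0, 5], 0],
  [1, [0, 0, 5], 0],
])

```text
t: 24.03
tool_pos: [456.4, 344.0, 88.7]
orientation: [[-0.993, 0.122, 0.001], [0.122, 0.993, -0.002], [-0.002, -0.002, -1.0]]
contact_force: [3.8, -4.2, -2.7]
opening: 0.271
```

Run:
```python
from h import *
o=observe(); print(o['tool_pos'],o['contact_force'],o['opening'])
```

```text
[456.36660957 344.00448088  88.74597342] [ 3.75905896 -4.17291389 -2.74138596] 0.27135534548798135
```

Emit:
carry_out([
  [1, [0, 0, 2], 0],
  [1, [0, 0, 4], 0],
  [1, [0, 0, 6], 0],
  [1, [0, 0, 8], 0],
  [1, [0, 0, 8], 0],
  [1, [0, 0, 8], 0],
])

```text
t: 24.53
tool_pos: [460.1, 343.6, 96.9]
orientation: [[-0.992, 0.123, 0.008], [0.123, 0.992, -0.0], [-0.008, 0.001, -1.0]]
contact_force: [11.4, -4.2, -9.1]
opening: 0.27
```

Run:
```python
from h import *
d=snap('wrist','wrist14');snap('scene','scene14'); o=observe(); print(o['tool_pos'],o['contact_force'],o['opening'])
```

```text
[460.09809566 343.58635118  96.79206882] [12.27784886 -3.80174239 -9.06315092] 0.273317005977859
```

View pics/wrist14.png

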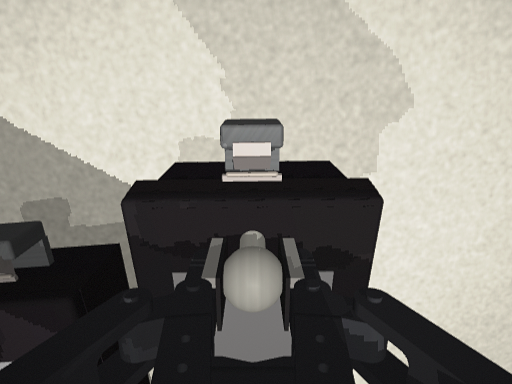

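It rises 12 mm with only the arc-side load, so lid 1 is not caught. I'll lower it and press it home.

Emit:
carry_out([
  [1, [0, 0, -4], 0],
  [1, [0, 0, -8], 0],
  [1, [0, 0, -12], 0],
  [1, [0, 0, -14], 0],
  [1, [0, 0, -16], 0],
  [1, [0, 0, -18], 0],
  [1, [0, 0, -19], 0],
  [1, [0, 0, -20], 0],
  [1, [0, 0, -20], 0],
])

```text
t: 25.38
tool_pos: [452.1, 344.5, 77.2]
orientation: [[-0.993, 0.12, -0.006], [0.12, 0.993, -0.003], [0.005, -0.004, -1.0]]
contact_force: [-6.6, -7.5, 7.7]
opening: 0.272
```

Emit:
carry_out([
  [1, [0, 0, -1], 0],
  [1, [0, 0, -2], 0],
  [1, [0, 0, -2], 0],
])

```text
t: 25.63
tool_pos: [452.1, 344.5, 76.9]
orientation: [[-0.993, 0.12, -0.006], [0.12, 0.993, -0.003], [0.005, -0.004, -1.0]]
contact_force: [-11.4, -9.7, 18.9]
opening: 0.266
```

Emit:
carry_out([
  [1, [0, 0, -1], 0],
  [1, [0, 0, -1], 0],
  [1, [0, 0, 2], 0],
  [1, [0, 0, 3], 0],
  [1, [0, 0, 3], 0],
])

```text
t: 26.05
tool_pos: [452.3, 344.4, 77.9]
orientation: [[-0.993, 0.12, -0.005], [0.12, 0.993, -0.003], [0.005, -0.004, -1.0]]
contact_force: [-5.9, -5.9, 1.0]
opening: 0.269
```

Emit:
carry_out([
  [1, [0, 0, 1], 0],
  [1, [0, 0, 2], 0],
  [1, [0, 0, 3], 0],
  [1, [0, 0, 4], 0],
  [1, [0, 0, 4], 0],
])

```text
t: 26.47
tool_pos: [452.7, 344.3, 79.3]
orientation: [[-0.993, 0.12, -0.005], [0.12, 0.993, -0.003], [0.005, -0.004, -1.0]]
contact_force: [-0.8, -2.4, -23.5]
opening: 0.266
```

Now it holds: +1.4 mm and then 23 N. Lid 1 is latched, so I release and go to lid 2.

Emit:
carry_out([
  [1, [0, 0, -4], 0],
  [1, [0, 0, -4], 0],
  [-1, [0, 0, -4], 0],
  [-1, [0, 0, -4], 0],
  [-1, [0, 0, -4], 0],
  [-1, [0, 0, -4], 0],
  [-1, [0, 0, 20], 0],
  [-1, [0, 0, 55], 0],
  [-1, [0, 0, 85], 0],
  [-1, [0, 0, 85], 0],
])

```text
t: 27.3
tool_pos: [459.0, 349.2, 174.7]
orientation: [[-0.993, 0.121, 0.011], [0.121, 0.993, 0.01], [-0.01, 0.011, -1.0]]
contact_force: [1.4, -0.2, -0.4]
opening: 1.006
```

Emit:
carry_out([
  [-1, [65, -161, 0], 4],
  [-1, [65, -161, 0], 4],
  [-1, [65, -161, 0], 4],
  [-1, [65, -161, 0], 4],
  [-1, [65, -161, 0], 4],
  [-1, [65, -161, 0], 4],
  [-1, [65, -161, 0], 4],
])

```text
t: 27.88
tool_pos: [520.6, 185.3, 167.7]
orientation: [[-0.999, 0.052, 0.001], [0.052, 0.999, 0.002], [-0.001, 0.002, -1.0]]
contact_force: [0.5, 0.6, -0.2]
opening: 0.999
```

Run:
```python
from h import *
np.set_printoptions(precision=1,suppress=True)
d=snap('wrist','wrist15'); o=observe(); print(o['tool_pos'],o['contact_force'])
print(proj(d,(502,183,98)))
```

```text
[519.9 186.5 167.6] [-1.3  1.1 -1. ]
(np.float64(247.73221207780833), np.float64(178.34814192560364))
```

View pics/wrist15.png

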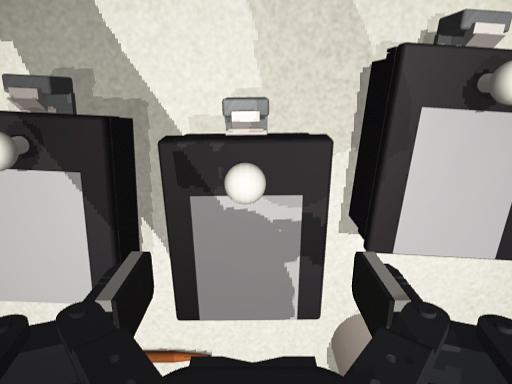

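Knob 2 is at (245.5,184), the same relative place as knob 1 was, so I use the same approach.

Emit:
carry_out([
  [-1, [-15, -3, -20], 0],
  [-1, [-15, -3, -45], 0],
  [-1, [-15, -3, -65], 0],
  [-1, [-15, -3, -79], 0],
  [-1, [-15, -3, -79], 0],
  [-1, [-15, -3, -79], 0],
])

```text
t: 28.43
tool_pos: [504.2, 183.7, 88.0]
orientation: [[-0.999, 0.048, -0.001], [0.048, 0.999, 0.0], [0.001, 0.0, -1.0]]
contact_force: [0.2, -0.2, 0.0]
opening: 1.003
```

Run:
```python
from h import *
d=snap('wrist','wrist16'); o=observe(); print(o['tool_pos'],o['contact_force'])
```

```text
[505.12599775 183.5033838   88.87019886] [-0.40775653  0.18900735 -0.10553224]
```

View pics/wrist16.png

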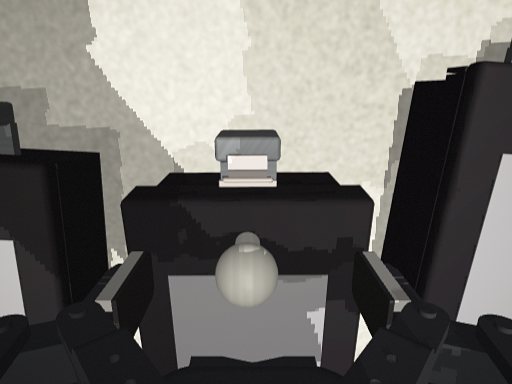

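Emit:
carry_out([
  [-1, [0, 0, -4], 0],
  [-1, [0, 0, -4], 0],
  [1, [0, 0, -4], 0],
  [1, [0, 0, -4], 0],
  [1, [0, 0, -4], 0],
  [1, [0, 0, -4], 0],
  [1, [0, 0, -4], 0],
  [1, [0, 0, -4], 0],
  [1, [0, 0, -4], 0],
  [1, [0, 0, -4], 0],
  [1, [0, 0, -4], 0],
  [1, [0, 0, -4], 0],
])

```text
t: 29.48
tool_pos: [505.0, 181.1, 84.5]
orientation: [[-0.999, 0.051, -0.0], [0.051, 0.999, -0.001], [0.0, -0.001, -1.0]]
contact_force: [-2.0, -3.0, 5.6]
opening: 0.266
```

Emit:
carry_out([
  [1, [0, 0, 1], 0],
  [1, [0, 0, 2], 0],
  [1, [0, 0, 3], 0],
  [1, [0, 0, 4], 0],
  [1, [0, 0, 4], 0],
  [1, [0, 0, 4], 0],
])

```text
t: 29.98
tool_pos: [506.6, 181.1, 88.4]
orientation: [[-0.999, 0.052, 0.003], [0.052, 0.999, -0.0], [-0.003, 0.0, -1.0]]
contact_force: [4.4, -2.8, -4.1]
opening: 0.268
```

Emit:
carry_out([
  [1, [0, 0, 2], 0],
  [1, [0, 0, 4], 0],
  [1, [0, 0, 6], 0],
  [1, [0, 0, 8], 0],
  [1, [0, 0, 8], 0],
  [1, [0, 0, 8], 0],
])

```text
t: 30.48
tool_pos: [510.5, 180.9, 96.8]
orientation: [[-0.999, 0.052, 0.011], [0.053, 0.999, 0.001], [-0.011, 0.002, -1.0]]
contact_force: [14.0, -2.9, -11.0]
opening: 0.266
```

Run:
```python
from h import *
d=snap('wrist','wrist17'); o=observe(); print(o['tool_pos'],o['contact_force'])
```

```text
[510.49462225 180.93143985  96.7672599 ] [ 13.18471998  -3.47560196 -10.29169489]
```

View pics/wrist17.png

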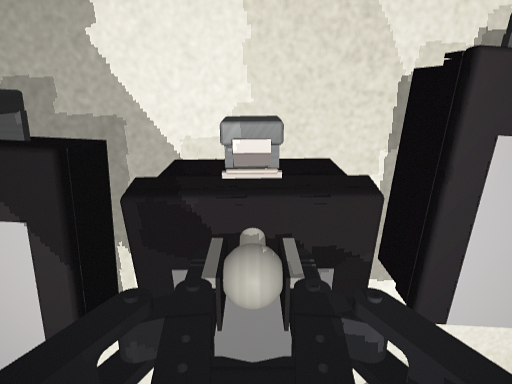

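Lid 2 also lifts freely (ball still gripped at (252,275), catch fallen away), so I press it shut.

Emit:
carry_out([
  [1, [0, 0, -4], 0],
  [1, [0, 0, -8], 0],
  [1, [0, 0, -12], 0],
  [1, [0, 0, -14], 0],
  [1, [0, 0, -16], 0],
  [1, [0, 0, -18], 0],
  [1, [0, 0, -19], 0],
  [1, [0, 0, -20], 0],
  [1, [0, 0, -21], 0],
  [1, [0, 0, -22], 0],
  [1, [0, 0, -22], 0],
])

```text
t: 31.45
tool_pos: [502.3, 181.3, 76.6]
orientation: [[-0.999, 0.051, -0.006], [0.051, 0.999, -0.001], [0.006, -0.002, -1.0]]
contact_force: [-11.4, -6.2, 25.1]
opening: 0.271
```

Emit:
carry_out([
  [1, [0, 0, -1], 0],
  [1, [0, 0, -1], 0],
  [1, [0, 0, 0], 0],
  [1, [0, 0, 3], 0],
  [1, [0, 0, 3], 0],
])

```text
t: 31.87
tool_pos: [502.5, 181.3, 77.6]
orientation: [[-0.999, 0.051, -0.005], [0.051, 0.999, -0.001], [0.005, -0.001, -1.0]]
contact_force: [-3.8, -3.0, 2.2]
opening: 0.272
```

Emit:
carry_out([
  [1, [0, 0, 1], 0],
  [1, [0, 0, 2], 0],
  [1, [0, 0, 3], 0],
  [1, [0, 0, 3], 0],
  [1, [0, 0, 3], 0],
])

```text
t: 32.28
tool_pos: [502.8, 181.2, 78.7]
orientation: [[-0.999, 0.051, -0.005], [0.051, 0.999, -0.001], [0.005, -0.002, -1.0]]
contact_force: [-4.1, -2.2, -11.7]
opening: 0.273
```

Emit:
carry_out([
  [1, [0, 0, 1], 0],
  [1, [0, 0, 2], 0],
  [1, [0, 0, 2], 0],
  [1, [0, 0, 2], 0],
])

```text
t: 32.62
tool_pos: [502.9, 181.2, 79.2]
orientation: [[-0.999, 0.051, -0.005], [0.051, 0.999, -0.002], [0.005, -0.002, -1.0]]
contact_force: [0.1, -0.2, -27.7]
opening: 0.268
```

Emit:
carry_out([
  [1, [0, 0, -5], 0],
  [1, [0, 0, -5], 0],
  [-1, [0, 0, -5], 0],
  [-1, [0, 0, -5], 0],
  [-1, [0, 0, -5], 0],
  [-1, [0, 0, -5], 0],
  [-1, [0, 0, 20], 0],
  [-1, [0, 0, 55], 0],
  [-1, [0, 0, 85], 0],
  [-1, [0, 0, 85], 0],
])

```text
t: 33.45
tool_pos: [509.8, 183.7, 174.1]
orientation: [[-0.999, 0.051, 0.013], [0.051, 0.999, 0.006], [-0.013, 0.007, -1.0]]
contact_force: [-0.2, -0.3, 0.1]
opening: 0.998
```

Emit:
carry_out([
  [-1, [-11, -158, 0], -3],
  [-1, [-11, -158, 0], -3],
  [-1, [-11, -158, 0], -3],
  [-1, [-11, -158, 0], -3],
  [-1, [-11, -158, 0], -3],
  [-1, [-11, -158, 0], -3],
  [-1, [-11, -158, 0], -3],
])

```text
t: 34.03
tool_pos: [494.8, 24.5, 167.7]
orientation: [[-0.995, 0.103, 0.001], [0.103, 0.995, 0.001], [-0.001, 0.001, -1.0]]
contact_force: [0.2, 0.5, 0.1]
opening: 1.001
```

Run:
```python
from h import *
np.set_printoptions(precision=1,suppress=True)
d=snap('wrist','wrist18'); o=observe(); print(o['tool_pos'],o['contact_force'])
print(proj(d,(475,24,98)))
```

```text
[494.7  25.1 167.6] [0.5 0.3 0.6]
(np.float64(248.90945507282765), np.float64(176.49235133181688))
```

View pics/wrist18.png

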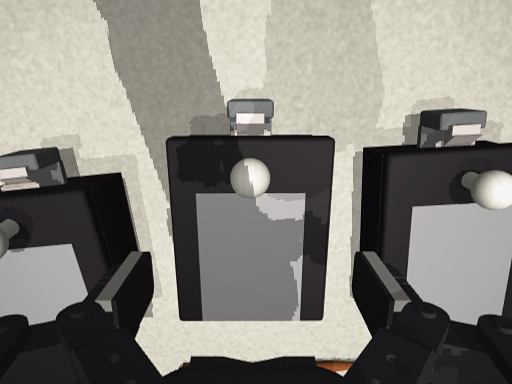

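Lid 2 held against 28 N. Knob 3 is at (250,178).

Run:
```python
from h import *
np.set_printoptions(precision=1,suppress=True)
d=get_image('wrist')
print(ray(d,250,178,98),ray(d,250,178,105))
```

```text
[475.9  25.3  98. ] [474.1  25.5 105. ]
```

Emit:
carry_out([
  [-1, [-18, 0, -20], 0],
  [-1, [-18, 0, -45], 0],
  [-1, [-18, 0, -65], 0],
  [-1, [-18, 0, -79], 0],
  [-1, [-18, 0, -83], 0],
  [-1, [-18, 0, -83], 0],
  [-1, [-18, 0, -83], 0],
])

```text
t: 34.72
tool_pos: [476.7, 24.5, 84.7]
orientation: [[-0.995, 0.102, 0.001], [0.102, 0.995, 0.0], [-0.001, 0.0, -1.0]]
contact_force: [0.3, -0.3, -0.8]
opening: 1.004
```

Run:
```python
from h import *
d=snap('wrist','wrist19'); o=observe(); print(o['tool_pos'],o['contact_force'])
```

```text
[477.00777693  24.33644353  85.12634197] [-0.37971116  0.14163096 -0.05219666]
```

View pics/wrist19.png

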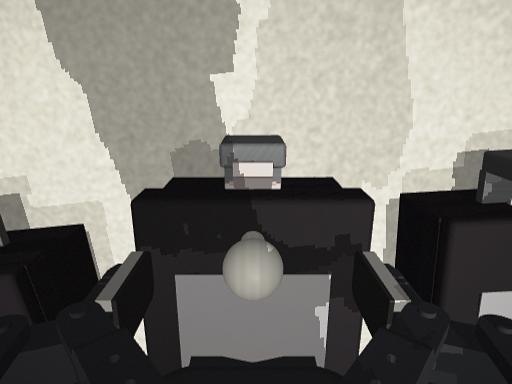

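Emit:
carry_out([
  [-1, [0, 0, -4], 0],
  [-1, [0, 0, -4], 0],
  [1, [0, 0, -4], 0],
  [1, [0, 0, -4], 0],
  [1, [0, 0, -4], 0],
  [1, [0, 0, -4], 0],
  [1, [0, 0, -4], 0],
  [1, [0, 0, -4], 0],
  [1, [0, 0, -4], 0],
  [1, [0, 0, -4], 0],
  [1, [0, 0, -4], 0],
  [1, [0, 0, -4], 0],
])

```text
t: 35.77
tool_pos: [476.3, 24.5, 80.8]
orientation: [[-0.995, 0.103, 0.0], [0.103, 0.995, 0.001], [-0.0, 0.001, -1.0]]
contact_force: [-1.9, 3.7, 5.8]
opening: 0.273
```

Emit:
carry_out([
  [1, [0, 0, 1], 0],
  [1, [0, 0, 2], 0],
  [1, [0, 0, 3], 0],
  [1, [0, 0, 4], 0],
  [1, [0, 0, 4], 0],
  [1, [0, 0, 4], 0],
])

```text
t: 36.27
tool_pos: [476.7, 24.4, 82.7]
orientation: [[-0.995, 0.102, 0.001], [0.102, 0.995, 0.001], [-0.001, 0.001, -1.0]]
contact_force: [6.9, 5.1, -17.7]
opening: 0.268
```

Emit:
carry_out([
  [1, [0, 0, 1], 0],
  [1, [0, 0, 2], 0],
  [1, [0, 0, 2], 0],
  [1, [0, 0, 2], 0],
])

```text
t: 36.6
tool_pos: [476.8, 24.4, 83.1]
orientation: [[-0.995, 0.102, 0.002], [0.102, 0.995, 0.0], [-0.002, 0.0, -1.0]]
contact_force: [11.2, 6.0, -34.1]
opening: 0.267
```

Emit:
carry_out([
  [1, [0, 0, -5], 0],
  [1, [0, 0, -5], 0],
  [-1, [0, 0, -5], 0],
  [-1, [0, 0, -5], 0],
  [-1, [0, 0, -5], 0],
  [-1, [0, 0, -5], 0],
  [-1, [0, 0, 20], 0],
  [-1, [0, 0, 55], 0],
  [-1, [0, 0, 85], 0],
  [-1, [0, 0, 85], 0],
])

```text
t: 37.43
tool_pos: [479.8, 23.5, 176.8]
orientation: [[-0.995, 0.104, 0.011], [0.104, 0.995, 0.001], [-0.011, 0.003, -1.0]]
contact_force: [0.6, -0.1, -0.5]
opening: 1.005
```

Emit:
carry_out([
  [-1, [43, -177, 0], 5],
  [-1, [43, -177, 0], 5],
  [-1, [43, -177, 0], 5],
  [-1, [43, -177, 0], 5],
  [-1, [43, -177, 0], 5],
  [-1, [43, -177, 0], 5],
  [-1, [43, -177, 0], 5],
  [-1, [43, -177, 0], 5],
])

```text
t: 38.1
tool_pos: [518.6, -152.2, 170.8]
orientation: [[-1.0, 0.015, -0.001], [0.015, 1.0, 0.001], [0.001, 0.001, -1.0]]
contact_force: [0.7, -0.8, -0.6]
opening: 1.004
```

Run:
```python
from h import *
np.set_printoptions(precision=1,suppress=True)
d=snap('wrist','wrist20'); o=observe(); print(o['tool_pos'],o['contact_force'])
print(proj(d,(499,-155,98)))
```

```text
[ 518.7 -151.7  170.9] [ 0.1  1.2 -0.4]
(np.float64(248.02544167378244), np.float64(175.71034383277964))
```

View pics/wrist20.png

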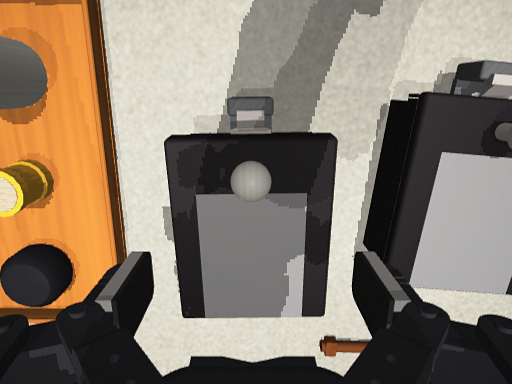

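Lid 3 was already latched (+2 mm, 34 N). Knob 4 is at (251,181).

Run:
```python
from h import *
np.set_printoptions(precision=1,suppress=True)
d=get_image('wrist'); print(observe()['tool_pos'])
print(ray(d,251,181,98),ray(d,251,181,105))
```

```text
[ 518.8 -151.5  171.1]
[ 502.8 -152.6   98. ] [ 500.9 -152.6  105. ]
```

Emit:
carry_out([
  [-1, [-17, -1, -20], 0],
  [-1, [-17, -1, -45], 0],
  [-1, [-17, -1, -65], 0],
  [-1, [-17, -1, -80], 0],
  [-1, [-17, -1, -86], 0],
  [-1, [-17, -1, -86], 0],
  [-1, [-17, -1, -86], 0],
])

```text
t: 38.78
tool_pos: [502.5, -153.7, 85.7]
orientation: [[-1.0, 0.015, 0.0], [0.015, 1.0, 0.0], [-0.0, 0.0, -1.0]]
contact_force: [-0.5, -1.0, 0.8]
opening: 1.003
```

Run:
```python
from h import *
d=snap('wrist','wrist21'); o=observe(); print(o['tool_pos'],o['contact_force'])
```

```text
[ 502.86260118 -154.00887033   86.20494118] [ 0.0404461  -0.37217301  0.32738029]
```

View pics/wrist21.png

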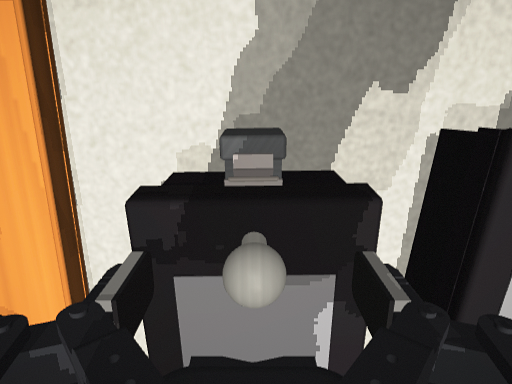

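Emit:
carry_out([
  [-1, [0, 0, -2], 0],
  [-1, [0, 0, -2], 0],
  [1, [0, 0, -2], 0],
  [1, [0, 0, -2], 0],
  [1, [0, 0, -2], 0],
  [1, [0, 0, -2], 0],
  [1, [0, 0, -2], 0],
  [1, [0, 0, -2], 0],
  [1, [0, 0, -2], 0],
  [1, [0, 0, -2], 0],
  [1, [0, 0, -2], 0],
  [1, [0, 0, -2], 0],
])

```text
t: 39.83
tool_pos: [502.0, -153.2, 83.4]
orientation: [[-1.0, 0.015, -0.001], [0.015, 1.0, 0.002], [0.001, 0.002, -1.0]]
contact_force: [-1.7, 5.6, 4.3]
opening: 0.269
```

Emit:
carry_out([
  [1, [0, 0, 1], 0],
  [1, [0, 0, 2], 0],
  [1, [0, 0, 3], 0],
  [1, [0, 0, 4], 0],
  [1, [0, 0, 4], 0],
  [1, [0, 0, 4], 0],
])

```text
t: 40.33
tool_pos: [503.4, -153.2, 87.1]
orientation: [[-1.0, 0.015, 0.002], [0.015, 1.0, 0.001], [-0.002, 0.001, -1.0]]
contact_force: [2.8, 5.6, -2.6]
opening: 0.272
```

Emit:
carry_out([
  [1, [0, 0, 2], 0],
  [1, [0, 0, 4], 0],
  [1, [0, 0, 6], 0],
  [1, [0, 0, 8], 0],
  [1, [0, 0, 8], 0],
  [1, [0, 0, 8], 0],
])

```text
t: 40.83
tool_pos: [507.5, -153.3, 95.8]
orientation: [[-1.0, 0.014, 0.011], [0.014, 1.0, -0.001], [-0.011, -0.001, -1.0]]
contact_force: [11.6, 4.7, -8.6]
opening: 0.274
```

Emit:
carry_out([
  [1, [0, 0, -4], 0],
  [1, [0, 0, -8], 0],
  [1, [0, 0, -12], 0],
  [1, [0, 0, -14], 0],
  [1, [0, 0, -16], 0],
  [1, [0, 0, -18], 0],
  [1, [0, 0, -19], 0],
  [1, [0, 0, -20], 0],
  [1, [0, 0, -20], 0],
])

```text
t: 41.58
tool_pos: [499.2, -153.2, 75.7]
orientation: [[-1.0, 0.016, -0.006], [0.016, 1.0, 0.003], [0.006, 0.003, -1.0]]
contact_force: [-8.7, 6.8, 13.4]
opening: 0.274
```

Lid 4 lifted freely to +12 mm. I'm pressing it home, then doing the check tug.

Emit:
carry_out([
  [1, [0, 0, -1], 0],
  [1, [0, 0, -2], 0],
  [1, [0, 0, -2], 0],
])

```text
t: 41.83
tool_pos: [499.3, -153.2, 75.4]
orientation: [[-1.0, 0.016, -0.006], [0.016, 1.0, 0.003], [0.006, 0.003, -1.0]]
contact_force: [-12.8, 8.3, 27.9]
opening: 0.27
```

Emit:
carry_out([
  [1, [0, 0, 1], 0],
  [1, [0, 0, 3], 0],
  [1, [0, 0, 5], 0],
  [1, [0, 0, 7], 0],
  [1, [0, 0, 8], 0],
  [1, [0, 0, 8], 0],
])

```text
t: 42.33
tool_pos: [499.7, -153.2, 77.9]
orientation: [[-1.0, 0.016, -0.005], [0.015, 1.0, 0.001], [0.005, 0.001, -1.0]]
contact_force: [3.5, 4.2, -23.1]
opening: 0.272
```

Lid 4 holds (23 N at +2 mm). The first pass is done, so I start the second pass at lid 1.

Emit:
carry_out([
  [1, [0, 0, -5], 0],
  [1, [0, 0, -5], 0],
  [-1, [0, 0, -5], 0],
  [-1, [0, 0, -5], 0],
  [-1, [0, 0, -5], 0],
  [-1, [0, 0, -5], 0],
  [-1, [0, 0, 20], 0],
  [-1, [0, 0, 55], 0],
  [-1, [0, 0, 85], 0],
  [-1, [0, 0, 85], 0],
])

```text
t: 43.17
tool_pos: [506.3, -156.3, 172.5]
orientation: [[-1.0, 0.017, 0.012], [0.017, 1.0, -0.003], [-0.012, -0.003, -1.0]]
contact_force: [0.4, -0.2, 0.5]
opening: 0.999
```

Emit:
carry_out([
  [-1, [-5, 480, 0], -6],
  [-1, [-5, 480, 0], -6],
  [-1, [-5, 480, 0], -6],
  [-1, [-5, 480, 0], -6],
  [-1, [-5, 480, 0], -6],
  [-1, [-5, 480, 0], -6],
  [-1, [-5, 480, 0], -6],
  [-1, [-5, 480, 0], -6],
  [-1, [-5, 480, 0], -6],
  [-1, [-5, 480, 0], -6],
  [-1, [-5, 480, 0], -6],
  [-1, [-5, 480, 0], -6],
])

```text
t: 44.17
tool_pos: [496.2, 331.6, 166.4]
orientation: [[-0.993, 0.115, 0.001], [0.115, 0.993, 0.003], [-0.001, 0.003, -1.0]]
contact_force: [-0.4, 0.1, 0.0]
opening: 1.0
```

Emit:
carry_out([
  [-1, [-26, 20, 0], 0],
  [-1, [-26, 20, 0], 0],
  [-1, [-26, 20, 0], 0],
  [-1, [-26, 20, 0], 0],
])

```text
t: 44.5
tool_pos: [471.7, 344.9, 166.2]
orientation: [[-0.993, 0.121, 0.001], [0.121, 0.993, -0.001], [-0.001, -0.001, -1.0]]
contact_force: [-0.6, 0.1, -0.2]
opening: 0.998
```

Run:
```python
from h import *
np.set_printoptions(precision=1,suppress=True)
d=snap('wrist','wrist22'); o=observe(); print(o['tool_pos'],o['contact_force'])
print(proj(d,(452.5,344.3,98)))
snap('scene','scene22')
```

```text
[472.2 344.3 166.3] [ 0.3 -0.  -0. ]
(np.float64(248.37383646552632), np.float64(178.0431180327912))
```

View pics/wrist22.png

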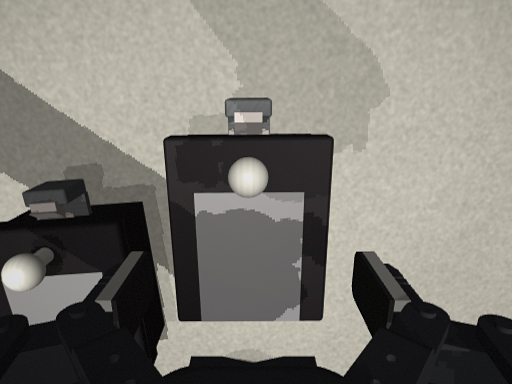

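View pics/scene22.png

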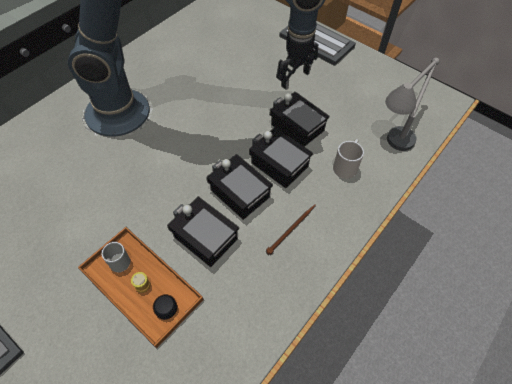

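Knob 1 appears at (248,177), as predicted, and the tray items are all in place. Second tug on lid 1:

Emit:
carry_out([
  [-1, [-18, 0, -20], 0],
  [-1, [-18, 0, -45], 0],
  [-1, [-18, 0, -65], 0],
  [-1, [-18, 0, -80], 0],
  [-1, [-18, 0, -86], 0],
  [-1, [-18, 0, -86], 0],
  [-1, [-18, 0, -86], 0],
])

```text
t: 45.18
tool_pos: [454.0, 345.2, 80.8]
orientation: [[-0.993, 0.122, 0.001], [0.122, 0.993, 0.0], [-0.001, 0.0, -1.0]]
contact_force: [0.2, 0.0, 0.2]
opening: 1.002
```

Emit:
carry_out([
  [1, [0, 0, 0], 0],
  [1, [0, 0, 0], 0],
  [1, [0, 0, 0], 0],
  [1, [0, 0, 0], 0],
  [1, [0, 0, 0], 0],
  [1, [0, 0, 0], 0],
  [1, [0, 0, 0], 0],
  [1, [0, 0, 0], 0],
  [1, [0, 0, 0], 0],
  [1, [0, 0, 0], 0],
])

```text
t: 46.02
tool_pos: [453.1, 344.4, 81.2]
orientation: [[-0.993, 0.121, -0.001], [0.121, 0.993, -0.002], [0.0, -0.002, -1.0]]
contact_force: [-0.9, -2.9, 6.6]
opening: 0.269
```

Emit:
carry_out([
  [1, [0, 0, 1], 0],
  [1, [0, 0, 2], 0],
  [1, [0, 0, 3], 0],
  [1, [0, 0, 4], 0],
  [1, [0, 0, 5], 0],
  [1, [0, 0, 6], 0],
  [1, [0, 0, 6], 0],
  [1, [0, 0, 6], 0],
])

```text
t: 46.68
tool_pos: [453.5, 344.2, 83.2]
orientation: [[-0.993, 0.121, -0.0], [0.121, 0.993, -0.002], [-0.0, -0.002, -1.0]]
contact_force: [7.2, 0.5, -22.2]
opening: 0.269
```

Lid 1 holds (22 N). On to lid 2.

Emit:
carry_out([
  [1, [0, 0, -6], 0],
  [1, [0, 0, -6], 0],
  [-1, [0, 0, -6], 0],
  [-1, [0, 0, -6], 0],
  [-1, [0, 0, -6], 0],
  [-1, [0, 0, -6], 0],
  [-1, [0, 0, 20], 0],
  [-1, [0, 0, 55], 0],
  [-1, [0, 0, 80], 0],
  [-1, [0, 0, 80], 0],
])

```text
t: 47.52
tool_pos: [455.8, 348.6, 172.1]
orientation: [[-0.993, 0.12, 0.008], [0.12, 0.993, 0.008], [-0.007, 0.009, -1.0]]
contact_force: [1.7, 0.7, -0.1]
opening: 0.994
```

Emit:
carry_out([
  [-1, [69, -164, 0], 4],
  [-1, [69, -164, 0], 4],
  [-1, [69, -164, 0], 4],
  [-1, [69, -164, 0], 4],
  [-1, [69, -164, 0], 4],
  [-1, [69, -164, 0], 4],
  [-1, [69, -164, 0], 4],
  [-1, [69, -164, 0], 4],
])

```text
t: 48.18
tool_pos: [521.3, 183.5, 166.0]
orientation: [[-0.999, 0.049, -0.001], [0.049, 0.999, 0.001], [0.001, 0.001, -1.0]]
contact_force: [-1.6, -0.0, -0.1]
opening: 0.997
```

Run:
```python
from h import *
np.set_printoptions(precision=1,suppress=True)
d=snap('wrist','wrist23'); o=observe(); print(o['tool_pos'],o['contact_force'])
print(proj(d,(503,181.2,98)))
```

```text
[521.2 183.9 166. ] [-1.  -0.4  0.2]
(np.float64(247.76043304002928), np.float64(179.5132123375858))
```

View pics/wrist23.png

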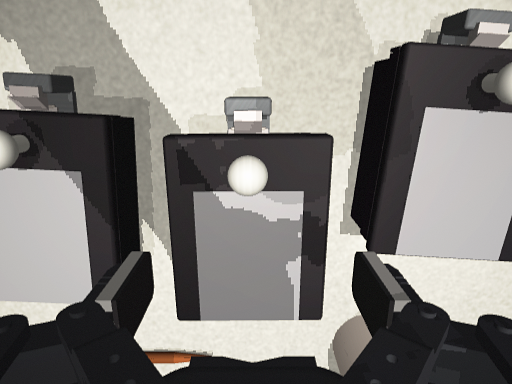

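Knob 2 is at (248,176), where I expected it.

Emit:
carry_out([
  [-1, [-19, -2, -20], 0],
  [-1, [-19, -2, -45], 0],
  [-1, [-19, -2, -65], 0],
  [-1, [-19, -2, -80], 0],
  [-1, [-19, -2, -86], 0],
  [-1, [-19, -2, -86], 0],
  [-1, [-19, -2, -86], 0],
])

```text
t: 48.82
tool_pos: [503.1, 180.8, 80.6]
orientation: [[-0.999, 0.049, 0.0], [0.049, 0.999, 0.001], [-0.0, 0.001, -1.0]]
contact_force: [0.1, 0.0, -0.4]
opening: 1.0
```

Emit:
carry_out([
  [1, [0, 0, 0], 0],
  [1, [0, 0, 0], 0],
  [1, [0, 0, 0], 0],
  [1, [0, 0, 0], 0],
  [1, [0, 0, 0], 0],
  [1, [0, 0, 0], 0],
  [1, [0, 0, 0], 0],
  [1, [0, 0, 0], 0],
  [1, [0, 0, 0], 0],
  [1, [0, 0, 0], 0],
])

```text
t: 49.65
tool_pos: [503.5, 181.1, 81.2]
orientation: [[-0.999, 0.05, 0.001], [0.05, 0.999, 0.002], [-0.001, 0.002, -1.0]]
contact_force: [-1.0, 3.9, 5.3]
opening: 0.267
```

Emit:
carry_out([
  [1, [0, 0, 1], 0],
  [1, [0, 0, 2], 0],
  [1, [0, 0, 3], 0],
  [1, [0, 0, 4], 0],
  [1, [0, 0, 5], 0],
  [1, [0, 0, 6], 0],
  [1, [0, 0, 6], 0],
  [1, [0, 0, 6], 0],
])

```text
t: 50.32
tool_pos: [503.9, 181.0, 83.3]
orientation: [[-0.999, 0.05, 0.002], [0.05, 0.999, 0.002], [-0.002, 0.002, -1.0]]
contact_force: [9.6, 7.7, -25.5]
opening: 0.265
```

Lid 2 holds (25 N). On to lid 3.

Emit:
carry_out([
  [1, [0, 0, -6], 0],
  [1, [0, 0, -6], 0],
  [-1, [0, 0, -6], 0],
  [-1, [0, 0, -6], 0],
  [-1, [0, 0, -6], 0],
  [-1, [0, 0, -6], 0],
  [-1, [0, 0, 20], 0],
  [-1, [0, 0, 55], 0],
  [-1, [0, 0, 80], 0],
  [-1, [0, 0, 80], 0],
])

```text
t: 51.15
tool_pos: [506.3, 180.3, 171.3]
orientation: [[-0.999, 0.052, 0.009], [0.052, 0.999, 0.004], [-0.009, 0.004, -1.0]]
contact_force: [0.8, -0.1, 0.1]
opening: 0.996
```

Emit:
carry_out([
  [-1, [-8, -155, 0], -3],
  [-1, [-8, -155, 0], -3],
  [-1, [-8, -155, 0], -3],
  [-1, [-8, -155, 0], -3],
  [-1, [-8, -155, 0], -3],
  [-1, [-8, -155, 0], -3],
  [-1, [-8, -155, 0], -3],
  [-1, [-8, -155, 0], -3],
])

```text
t: 51.82
tool_pos: [495.0, 26.2, 166.0]
orientation: [[-0.995, 0.101, -0.001], [0.101, 0.995, 0.0], [0.001, 0.0, -1.0]]
contact_force: [0.1, 0.9, 0.7]
opening: 1.002
```

Run:
```python
from h import *
np.set_printoptions(precision=1,suppress=True)
d=snap('wrist','wrist24'); o=observe(); print(o['tool_pos'],o['contact_force'])
print(proj(d,(476.5,24.4,98)))
```

```text
[495.   26.3 166.1] [ 0.7  0.5 -1. ]
(np.float64(247.18787739904084), np.float64(179.45697461885837))
```

View pics/wrist24.png

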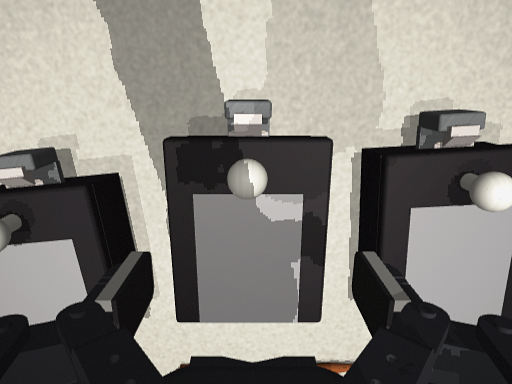

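Knob 3 is at (247,179), as predicted.

Emit:
carry_out([
  [-1, [-18, -1, -20], 0],
  [-1, [-18, -1, -45], 0],
  [-1, [-18, -1, -65], 0],
  [-1, [-18, -1, -80], 0],
  [-1, [-18, -1, -86], 0],
  [-1, [-18, -1, -86], 0],
  [-1, [-18, -1, -86], 0],
])

```text
t: 52.45
tool_pos: [477.4, 24.4, 80.5]
orientation: [[-0.995, 0.102, 0.0], [0.102, 0.995, 0.0], [-0.0, 0.0, -1.0]]
contact_force: [0.8, 0.4, 0.1]
opening: 0.999
```

Emit:
carry_out([
  [1, [0, 0, 0], 0],
  [1, [0, 0, 0], 0],
  [1, [0, 0, 0], 0],
  [1, [0, 0, 0], 0],
  [1, [0, 0, 0], 0],
  [1, [0, 0, 0], 0],
  [1, [0, 0, 0], 0],
  [1, [0, 0, 0], 0],
  [1, [0, 0, 0], 0],
  [1, [0, 0, 0], 0],
])

```text
t: 53.28
tool_pos: [477.4, 24.4, 81.0]
orientation: [[-0.995, 0.103, 0.001], [0.103, 0.995, 0.001], [-0.001, 0.001, -1.0]]
contact_force: [-1.3, 1.9, 5.2]
opening: 0.269
```

Emit:
carry_out([
  [1, [0, 0, 1], 0],
  [1, [0, 0, 2], 0],
  [1, [0, 0, 3], 0],
  [1, [0, 0, 4], 0],
  [1, [0, 0, 5], 0],
  [1, [0, 0, 6], 0],
  [1, [0, 0, 6], 0],
  [1, [0, 0, 6], 0],
])

```text
t: 53.95
tool_pos: [477.9, 24.3, 83.3]
orientation: [[-0.995, 0.103, 0.002], [0.103, 0.995, 0.0], [-0.002, 0.0, -1.0]]
contact_force: [12.2, 3.3, -32.7]
opening: 0.264
```

Lid 3 holds (33 N). On to lid 4.

Emit:
carry_out([
  [1, [0, 0, -6], 0],
  [1, [0, 0, -6], 0],
  [-1, [0, 0, -6], 0],
  [-1, [0, 0, -6], 0],
  [-1, [0, 0, -6], 0],
  [-1, [0, 0, -6], 0],
  [-1, [0, 0, 20], 0],
  [-1, [0, 0, 55], 0],
  [-1, [0, 0, 80], 0],
  [-1, [0, 0, 80], 0],
])

```text
t: 54.78
tool_pos: [480.4, 23.6, 171.0]
orientation: [[-0.995, 0.104, 0.009], [0.104, 0.995, 0.001], [-0.009, 0.002, -1.0]]
contact_force: [0.8, -0.1, 0.5]
opening: 1.0
```

Emit:
carry_out([
  [-1, [41, -177, 0], 5],
  [-1, [41, -177, 0], 5],
  [-1, [41, -177, 0], 5],
  [-1, [41, -177, 0], 5],
  [-1, [41, -177, 0], 5],
  [-1, [41, -177, 0], 5],
  [-1, [41, -177, 0], 5],
  [-1, [41, -177, 0], 5],
])

```text
t: 55.45
tool_pos: [517.5, -152.1, 165.6]
orientation: [[-1.0, 0.015, -0.002], [0.015, 1.0, 0.001], [0.002, 0.001, -1.0]]
contact_force: [0.2, 0.2, 0.5]
opening: 1.001
```

Run:
```python
from h import *
np.set_printoptions(precision=1,suppress=True)
d=snap('wrist','wrist25'); o=observe(); print(o['tool_pos'],o['contact_force'])
print(proj(d,(500.5,-153.2,98)))
```

```text
[ 517.7 -151.6  165.8] [ 0.1 -0.7 -0.6]
(np.float64(250.60590597412056), np.float64(181.5813885144494))
```

View pics/wrist25.png

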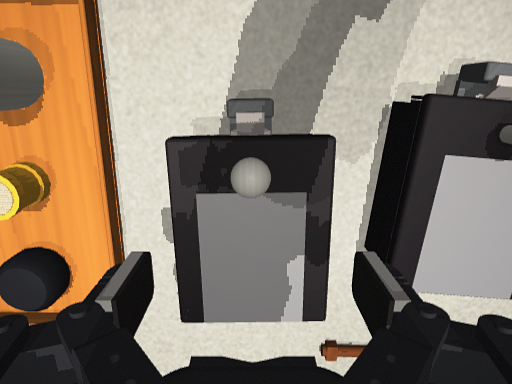

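Knob 4 is at (251,178), close to the prediction.

Emit:
carry_out([
  [-1, [-18, 0, -20], 0],
  [-1, [-18, 0, -45], 0],
  [-1, [-18, 0, -65], 0],
  [-1, [-18, 0, -80], 0],
  [-1, [-18, 0, -86], 0],
  [-1, [-18, 0, -86], 0],
  [-1, [-18, 0, -86], 0],
])

```text
t: 56.08
tool_pos: [500.4, -152.5, 80.7]
orientation: [[-1.0, 0.015, 0.0], [0.015, 1.0, 0.0], [-0.0, 0.0, -1.0]]
contact_force: [0.5, -0.3, 0.2]
opening: 0.994
```

Emit:
carry_out([
  [1, [0, 0, 0], 0],
  [1, [0, 0, 0], 0],
  [1, [0, 0, 0], 0],
  [1, [0, 0, 0], 0],
  [1, [0, 0, 0], 0],
  [1, [0, 0, 0], 0],
  [1, [0, 0, 0], 0],
  [1, [0, 0, 0], 0],
  [1, [0, 0, 0], 0],
  [1, [0, 0, 0], 0],
])

```text
t: 56.92
tool_pos: [500.3, -153.1, 81.0]
orientation: [[-1.0, 0.016, 0.0], [0.016, 1.0, 0.001], [-0.0, 0.001, -1.0]]
contact_force: [-1.4, 1.5, 5.1]
opening: 0.268
```

Emit:
carry_out([
  [1, [0, 0, 1], 0],
  [1, [0, 0, 2], 0],
  [1, [0, 0, 3], 0],
  [1, [0, 0, 4], 0],
  [1, [0, 0, 5], 0],
  [1, [0, 0, 6], 0],
  [1, [0, 0, 6], 0],
  [1, [0, 0, 6], 0],
])

```text
t: 57.58
tool_pos: [500.8, -153.1, 83.2]
orientation: [[-1.0, 0.015, 0.001], [0.015, 1.0, -0.001], [-0.001, -0.001, -1.0]]
contact_force: [11.3, -2.6, -28.8]
opening: 0.264
```

Emit:
carry_out([
  [1, [0, 0, -6], 0],
  [1, [0, 0, -6], 0],
  [-1, [0, 0, -6], 0],
  [-1, [0, 0, -6], 0],
  [-1, [0, 0, -6], 0],
  [-1, [0, 0, -6], 0],
  [-1, [0, 0, 20], 0],
  [-1, [0, 0, 55], 0],
  [-1, [0, 0, 90], 0],
  [-1, [0, 0, 120], 0],
  [-1, [0, 0, 120], 0],
  [-1, [0, 0, 120], 0],
])

```text
t: 58.58
tool_pos: [500.9, -153.7, 208.1]
orientation: [[-1.0, 0.016, 0.004], [0.016, 1.0, -0.001], [-0.004, -0.0, -1.0]]
contact_force: [0.1, -0.1, -1.0]
opening: 0.997
```

Run:
```python
from h import *
d=snap('scene','scene26'); snap('top','top26')
```

```text
(no output)
```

View pics/scene26.png

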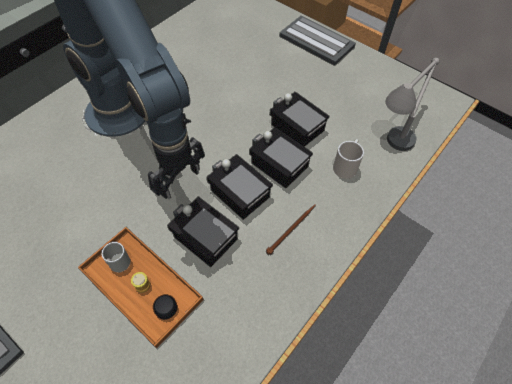

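View pics/top26.png

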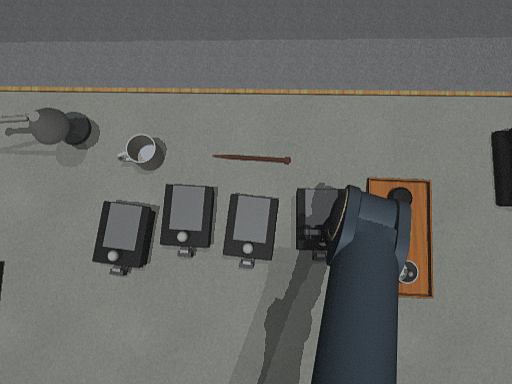

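The final views show the three items upright in the tray (scene px 116,258; 140,282; 165,307), the lids clear, and the mug and pointer where they started. I'm handing in.

Run:
```python
from h import *
print(finish_job())
```

```text
the job is handed in; nothing more can be done
None
```

The job is done and handed in at about 58.7 s of the 210 s allowed. The hand-in gives no verdict, so what follows rests on my own readings.

- **Clearing:** the paperweight (lid 1), tin cup (lid 2) and loupe (lid 3) now stand in the tray. There was no punch, and lid 4 was empty.
- **First pass, left to right:** lids 1, 2 and 4 lifted freely by about 12 mm. I pressed each one home with roughly 19–28 N until it went to the shut height. A check tug then held each of them at 23–28 N. Lid 3 was already latched, rising 2 mm and then holding at 34 N.
- **Second pass, same order:** all four lids held, rising about 2 mm under pulls of 22, 25, 33 and 29 N.

**Last checks:** the final pictures show the lids clear, all three items in the tray, and the mug and pointer where they started. The gripper was open and well clear of everything.

**Disagreements:**
- In the first top-view measurement, the paperweight was about 10 mm off from the scene and wrist views, and so was case 1's position from its lid outline. I used the wrist view for the grasps.
- The tugs read about 2 mm of rise instead of the stated 1.5 mm, which I put down to give in the arm and grip.

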